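# Pack up the cash box

## Robot

A 6-joint arm with a two-finger parallel gripper is mounted at the origin on the work surface. World frame = base frame: x ahead of the robot, y to its left, z up, the work surface at z = 0. Lengths are in m, angles in rad, forces in N, time in s.
With the tool pointing down it reaches from about 0.25 to 0.725 m from the base axis. Payload 4 kg.
Tool frame: the origin (TCP) lies midway between the tips of the shut fingers; the grasp point (between the pads) lies 19 mm behind it; z points along the fingers, x is the direction in which the jaws open and shut, and the axes are right-handed (so a half turn about z gives the same grasp; the last joint's range is limited). The gripper opens to 85 mm and grips with 20 to 120 N. Pads are 22 mm wide; open, the fingers measure 114 mm over their backs; the gripper's body (76 mm by 85 mm) begins 54 mm behind the grasp point. The pads swing forward as they close: fully open they stand 13 mm farther back than shut.
Start: joints at [-1.274, 0.241, 0.005, 1.335, 0, 1.571], TCP at [0.146, -0.478, 0.231] pointing down, gripper open.
Joint ranges: [-2.72, 2.72], [-1.05, 1.87], [-1.09, 1.28], [-1.99, 2.15], [-1.42, 1.44], [-3.14, 3.14]. Speed limits (rad/s): [2.79, 2.79, 3.14, 3.14, 3.14, 3.14].

## Interface

Orientations are given as a unit quaternion [w, x, y, z].
In Python, from station import r, cams, models gives the robot as it stands.
- The arm moves only by the tool drive_tool, never from a script. Its argument "targets" is a list of rows, each an object with "dp": the shift along the tool's x, y, z in mm, a list of three; "angular": the turn, a rotation vector about the tool's x, y, z in degrees, a list of three. A call has exactly 8 rows; each row shifts and turns the commanded pose from where the row before left it, along the tool's axes as they then stand; what a row does not reach is not made up. A row lasts 1/8 s, in which the tool goes at most 62.5 mm and 10.7 degrees, less where a joint would pass 70% of its speed; a pose out of reach is approached as far as the arm can. A call with a gripper value outside its range is refused whole. "grip" is the closure in counts, from 0 (fully open) to 255 (shut), set as the call begins (left out, the last holds). The fingers move at their own pace and stop on an object; "grip_force" is the grip in N (left out, the last holds). Time passes only in rows, so rows that do not move let the fingers close, or fill a call up. It gives the time, the measured TCP pose, the force and the opening at its end, in the units of the state.
- r.get_obs(): the state, without advancing time (a new reading comes with each control period).
- cams.grab_frame(name): name is "scene" or "top"; returns the picture (420x560x3 uint8, red, green, blue); there is no depth.
- cams.calibration(name): a dict with "camera_matrix" (3x3 intrinsics, pixels), "eye" and "rotation" of the camera in the world. Camera axes: x right, y down, z forward; pixel columns grow to the right and rows downward; lengths in m; the calibration is good to about 2 mm. A picture is of the moment at which its call begins. calibration takes no time and is no camera call.
- r.finish_job(): hands the job in, once; it reports no verdict.
Trained networks look in the newest picture that a camera, given by its name, has taken for a name from the list of things; names that differ only in an ending like _2 or _b are one class to them, and where a whole thing is asked for, a point or a joint stands for the part that bears it (a point fixed in the world has none). Each returns a list of dicts, best first, with "confidence" (0 to 1); they miss things now and then, are a little off and sometimes report something else, mostly with a low value. They report only what shows in the picture. A call takes as long as a camera call.
- models.spot_in(target, camera): "rect" ([left, top, width, height] in pixels, round what is visible of it).
- models.tip_of(target, camera): "at" ([column, row] in pixels: a listed point, or the origin of a listed thing).
The state is a dict: "clock": time; "joint_positions": joint angles; "qvel": joint speeds; "effort": joint torques, N m; "eef_pos": TCP position; "tool_rot": TCP orientation; "ft_force": force on the tool from outside, world axes, zero at the start; "torque": the same for the moment, N m; "opening": opening from 0.0 (shut) to 1.0 (fully open).
Only numpy, scipy, OpenCV 4.12 (cv2) and the standard library are available. Lean on these libraries where they do the work, as an engineer would, in place of code of your own. Each camera call takes 0.05 s, during which the arm holds its last target.

## Task

Pack up the cash box on the study desk: lay the wrapped roll of coins in the bottom of the box, set the loaded coin tray over it so that it sits down level on its ledges, then close the lid fully. Keep the tray level so that no coins spill, do not let the roll or the tray drop, do not slam the lid, and leave the other desk things where they are.

Things in the scene. Friction and masses are not known exactly. Their poses are not given: they have to be found in the camera images.
- cashbox: Grey painted steel cash box, fixed to the desk, 160 (x) x 200 (y) x 70 mm high without lid, open on top; walls and floor 3 mm (inside 154 x 194 mm, floor 3 mm above the desk). Origin: centre of the underside, z up. Front (round steel lock) is the -x face; the lid is hinged along the top of the +x wall, which lies roughly to the robot's left.
- tray_seat (a point): Where the coin tray's origin belongs: centre of the box, 36 mm above its underside, axes as the box. Along each short end wall (box y = +97 and -97 mm) a steel ledge sticks 10 mm inwards, its top 62 mm above the desk, 8 mm below the rim; the tray's flange rests on both. Beneath the seated tray 33 mm of height is left over the box floor, for the coin roll lying down.
- cashbox_lid (a joint): Lid angle, rad: 0 shut, 1.6 to 1.9 at the start (open, leaning a little back), stop at 1.95. Stiff hinge: it stays where it is left, needs up to 3 N at the front edge, and must be pushed all the way down. Steel cover 160 x 200 mm; shut, its flat top is 92 mm above the desk. A folded wire handle, 5 mm high, lies on its top 55 to 100 mm from the hinge; nearer the front it is bare.
- cashbox_hinge (a point): Middle of the lid's hinge line, on the box's rim at (80, 0, 70 mm) in the box frame; the hinge line runs along the box's y axis.
- lid_front (a point): Middle of the lid's front upper edge (moves with the lid): 160 mm from the hinge line along the lid and 22 mm off it, on the lid's outer face. Shut, it is at (-80, 0, 92 mm) in the box frame; open, it is the high free edge, the outer face turned away from the box.
- coin_tray: Loaded dark grey plastic coin tray on the desk, 0.3 to 0.5 kg, balanced to a few mm about its centre. Origin: centre of its underside, z up. Tub 138 (x) x 166 (y) mm, rim flange 148 x 188 mm from 26 to 30 mm above the underside. Lowered square into the box (short side along short side, either way round) it has 3 mm of play on each side and hangs by its flange ends on the ledges.
- tray_grip (a point): Top centre of the tray's grip, an upright rib in its middle: 12 mm thick (tray x), 70 mm long (tray y), its top 42 mm above the tray's underside. On each side of the rib the tub is free for a finger over 60 mm in x and 66 mm in y, down to the 3 mm floor (a few thin coins lie there); the coin rows are in the end compartments.
- coin_roll: Paper-wrapped roll of coins, a lying cylinder 26 mm in diameter and 55 mm long, about 0.2 kg, tan paper with brass coin ends. Origin at its centre, x along its length; it can roll. Of the two cylinders to the robot's left it is the shorter, with no cap.
- glue_stick: Bystander: white glue stick with a grey cap, 26 mm in diameter, 85 mm long, lying on the desk to the robot's left near the coin roll (they may change places). Origin at its middle, x along its length.
- stamp: Bystander: rubber stamp with a turned wooden handle, 32 x 58 x 70 mm high, beyond the tray and the box. Origin: centre of the underside.
- stapler: Bystander: black stapler, 140 x 38 x 55 mm high, beyond the tray. Origin: centre of the underside.
- tape_dispenser: Bystander: desk tape dispenser, 150 x 55 x 104 mm high, right of the tray. Origin: centre of the underside.
- mug: Bystander: white mug, 80 mm in diameter, 92 mm high, right of the robot. Origin: centre of the underside.
- calculator: Bystander: flat desk calculator, 150 x 90 x 16 mm, beyond the box. Origin: centre of the underside.
- receipt_book: Bystander: receipt book, 107 x 150 x 14 mm, at the robot's left near its base. Origin: centre of the underside.

How it is judged:
By the outcome, as a careful person would: the job done as asked, in the order asked, and still so for the second after the job is handed in, with the robot touching nothing.
It also fails if it takes over 72 s, if anything falls off the work surface, if the arm or the gripper's body presses on something with over 40 N, if the wrist force passes 120 N, or if a joint passes its speed limit or range.

## Working session

There is one attempt and no reset: what is moved stays moved. The work goes in short steps, Python scripts to look and compute and a tool call to move; the robot and the scene stay as the last step left them, time stands still between calls to the robot, and variables do not carry over. Pictures are saved under pics/ and viewed, and the job is handed in when it is done.

Besides the shell and the picture viewer there is one more tool, called as name(argument=value, ...), one argument or row to a line, values as JSON. drive_tool: Moves the arm, as the interface text tells. Its arguments: {"type":"object","properties":{"targets":{"type":"array"},"grip":{"type":"number"},"grip_force":{"type":"number"}},"required":["targets"]}

```bash
mkdir -p pics; ls; python3 - <<'E'
from station import r,cams,models
import cv2
print(r.get_obs())
for n in("scene","top"):
    c=cams.calibration(n);print(n,c)
    im=cams.grab_frame(n);cv2.imwrite(f"pics/{n}0.png",im[:,:,::-1])
E
```

```text
pics
{'clock': 0.0, 'joint_positions': array([-1.27397651e+00,  2.41383788e-01,  3.74000479e-03,  1.33520213e+00,
        1.42898640e-05,  1.57080623e+00]), 'qvel': array([ 3.72900247e-06,  3.88505078e-04,  1.49079697e-03, -1.00756049e-03,
        5.55730220e-04, -3.69603538e-04]), 'effort': array([-8.49988937e-04, -3.72317576e+01,  2.52407652e+01,  1.70489377e-02,
       -4.84426323e-06, -4.06969093e-06]), 'eef_pos': array([ 0.14606155, -0.47753652,  0.23043356]), 'tool_rot': array([-6.15263805e-04,  8.03887346e-01, -5.94780702e-01, -8.19576054e-04]), 'ft_force': array([ 0.62692816,  1.08909425, -0.26018154]), 'torque': array([-0.00247756,  0.01967705,  0.05146134]), 'opening': 1.0012134536463007}
scene {'camera_matrix': array([[441.20663821,   0.        , 280.73535776],
       [  0.        , 441.20663821, 213.91727815],
       [  0.        ,   0.        ,   1.        ]]), 'eye': array([1.43410971, 0.07634314, 0.73782398]), 'rotation': array([-0.29363293,  0.56265195,  0.69047541, -0.3470536 ])}
top {'camera_matrix': array([[484.82984124,   0.        , 284.42153041],
       [  0.        , 484.82984124, 211.92576282],
       [  0.        ,   0.        ,   1.        ]]), 'eye': array([ 0.31315139, -0.11988372,  1.27329302]), 'rotation': array([ 0.07543059, -0.69936999,  0.70864777, -0.0548651 ])}
```

View pics/scene0.png

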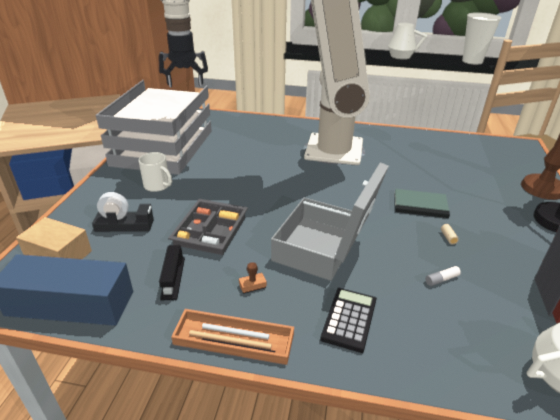

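View pics/top0.png

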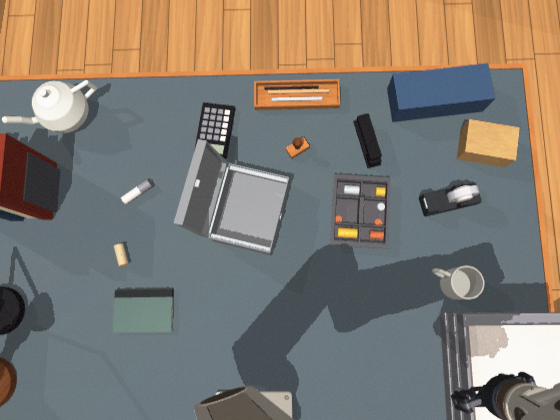

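```bash
cat > h.py <<'E'
import numpy as np,cv2
from station import r,cams,models
from scipy.spatial.transform import Rotation as R
def q2R(q): return R.from_quat([q[1],q[2],q[3],q[0]])
def cam(n):
    c=cams.calibration(n);K=np.array(c["camera_matrix"]);rot=q2R(c["rotation"]).as_matrix();return K,np.array(c["eye"]),rot
def proj(n,P):
    K,e,Rm=cam(n);p=(np.atleast_2d(P)-e)@Rm; p=p@K.T; return p[:,:2]/p[:,2:]
def unproj(n,uv,z):
    K,e,Rm=cam(n);d=Rm@np.linalg.solve(K,[uv[0],uv[1],1]);return e+d*(z-e[2])/d[2]
E
python3 - <<'E'
from h import *
print(proj("top",[[.3,0,0],[.3,.1,0],[.4,0,0]]),proj("scene",[[.3,0,0],[.3,.1,0],[.4,0,0]]))
for t in ["cashbox","coin_tray","coin_roll","glue_stick","cashbox_hinge","lid_front","tray_grip","tray_seat"]:
  for n in("scene","top"):
    a=models.tip_of(t,n) ;print(t,n,[(np.round(x["at"],1).tolist(),round(x["confidence"],2)) for x in a[:2]])
print(r.get_obs()["clock"])
E
```

```text
[[252.94883053 308.02362136]
 [214.40081035 308.41938359]
 [253.0075219  269.12248595]] [[324.81210574 193.52495592]
 [357.78941356 197.46874664]
 [320.81289637 212.19764506]]
cashbox scene [([318.6, 244.4], 0.84)]
cashbox top [([248.7, 213.2], 0.93)]
coin_tray scene [([212.7, 231.2], 0.6)]
coin_tray top [([359.9, 214.0], 0.9)]
coin_roll scene [([449.2, 231.2], 0.7)]
coin_roll top [([123.5, 252.8], 0.49)]
glue_stick scene [([446.7, 277.8], 0.65)]
glue_stick top [([135.2, 190.3], 0.59)]
cashbox_hinge scene [([348.5, 233.6], 0.67)]
cashbox_hinge top [([217.7, 204.0], 0.8), ([358.2, 215.0], 0.26)]
lid_front scene [([378.7, 186.7], 0.73), ([208.0, 217.9], 0.33)]
lid_front top [([185.9, 179.7], 0.82), ([363.8, 209.8], 0.24)]
tray_grip scene []
tray_grip top [([363.1, 209.3], 0.83)]
tray_seat scene [([207.2, 216.3], 0.62), ([315.1, 232.6], 0.6)]
tray_seat top [([249.2, 208.1], 0.75)]
0.9
```

```bash
python3 - <<'E'
from h import *
im=cv2.imread("pics/top0.png")
cv2.imwrite("pics/c1.png",cv2.resize(im[130:265,165:300],None,fx=5.5,fy=4.4,interpolation=2) if 0 else cv2.resize(im[132:262,165:300],None,fx=4.5,fy=4.5,interpolation=2))
cv2.imwrite("pics/c2.png",cv2.resize(im[165:255,322:402],None,fx=6.5,fy=6.5,interpolation=2))
cv2.imwrite("pics/c3.png",cv2.resize(im[165:275,95:175],None,fx=5,fy=5,interpolation=2))
E
```

```text
(no output)
```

View pics/c1.png

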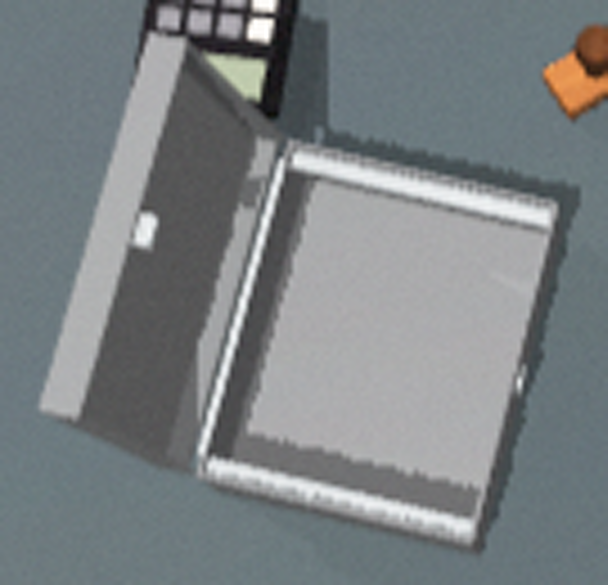

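View pics/c2.png

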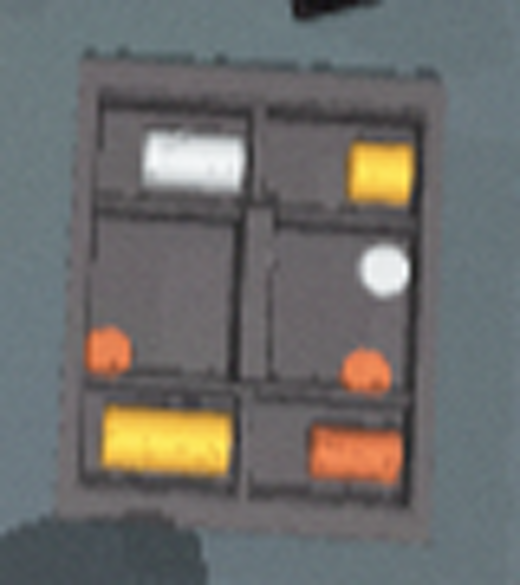

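View pics/c3.png

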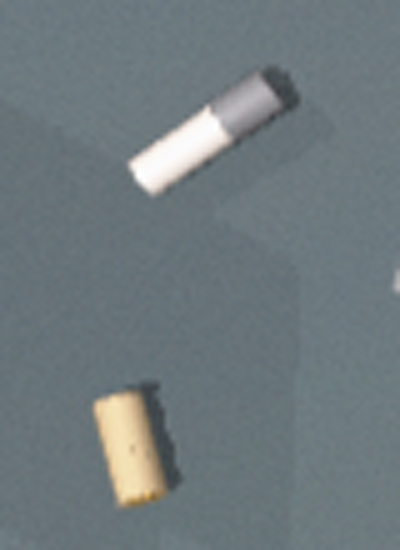

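```bash
cat >> h.py <<'E'
from scipy.optimize import least_squares
def T(p,L):
    x,y,a=p[:3];L=np.atleast_2d(L).astype(float);c,s=np.cos(a),np.sin(a)
    return np.c_[x+c*L[:,0]-s*L[:,1],y+s*L[:,0]+c*L[:,1],L[:,2]]
def fit(obs,p0):
    # obs: list of (cam, L, uv)
    f=lambda p:np.concatenate([(proj(n,T(p,L))[0]-uv) for n,L,uv in obs])
    s=least_squares(f,p0,loss="soft_l1");return s.x,f(s.x).reshape(-1,2).round(1)
def overlay(im,n,p,polys,s,o,col):
    for L in polys:
        q=(proj(n,T(p,L))-o)*s+ (s-1)/2
        cv2.polylines(im,[np.round(q*8).astype(int)],True,col,1,cv2.LINE_AA,3)
def rect(a,b,z): return [[a,b,z],[a,-b,z],[-a,-b,z],[-a,b,z]]
BOX=[rect(.08,.1,.07),rect(.077,.097,.07),rect(.077,.087,.062),rect(.08,.1,0),rect(.077,.097,.003)]
TRAY=[rect(.074,.094,.03),rect(.069,.083,.0),rect(.006,.035,.042)]
E
python3 - <<'E'
from h import *
def px(c,o,s): return (np.array(c)+.5)/s-.5+np.array(o)
ob=[("top",[x,y,.07],px(c,(165,132),4.5)) for x,y,c in[(.08,.1,(285,145)),(-.08,.1,(557,203)),(-.08,-.1,(476,542)),(.08,-.1,(200,470))]]
# box +x = world +y -> angle ~ 90deg; box +y = -world x?
for a in(1.4,-1.7):
  for sg in (1,-1):
    o2=[(n,[l[0],sg*l[1],l[2]],u) for n,l,u in ob]
    p,e=fit(o2,[.5,0,a]); print(sg,p,e.tolist())
ot=[("top",[x,y,.03],px(c,(322,165),6.5)) for x,y,c in[(.074,-.094,(85,62)),(-.074,-.094,(440,78)),(-.074,.094,(428,540)),(.074,.094,(60,512))]]
p,e=fit(ot,[.5,-.3,1.5]); print(p,e.tolist())
E
```

```text
1 [0.70049321 0.00534081 1.82726237] [[0.2, 31.5], [0.2, 2.1], [-2.0, -144.2], [0.6, -112.3]]
-1 [0.5527981  0.00402096 1.3301317 ] [[0.3, -0.8], [0.2, -0.5], [-0.0, 0.1], [-0.5, 1.8]]
1 [ 0.55531164  0.08933291 -1.33192265] [[9.1, -1.9], [-111.6, 0.5], [-77.2, 0.1], [46.2, 0.2]]
-1 [ 5.52798095e-01  4.02095788e-03 -4.95305360e+00] [[0.3, -0.8], [0.2, -0.5], [-0.0, 0.1], [-0.5, 1.8]]
[ 0.54771251 -0.28261053  1.49186114] [[-0.9, -0.8], [0.9, -0.0], [0.6, 0.1], [-0.7, 0.6]]
```

```bash
cat > ov.py <<'E'
from h import *
import sys
def show(tag,ts,bp,tp,crops):
    for k,(n,o,wh,s) in enumerate(crops):
        im=cv2.imread(f"pics/{n}{ts}.png")[o[1]:o[1]+wh[1],o[0]:o[0]+wh[0]]
        im=cv2.resize(im,None,fx=s,fy=s,interpolation=2)
        overlay(im,n,bp,BOX,s,np.array(o),(0,255,0)); overlay(im,n,tp,TRAY,s,np.array(o),(0,255,255))
        cv2.imwrite(f"pics/{tag}_{k}.png",im)
E
python3 - <<'E'
from ov import *
show("o1","0",[.5528,.004,1.3301],[.5477,-.2826,1.4919],[("top",(180,130),(220,140),3.6),("scene",(165,165),(230,115),3.4)])
E
```

```text
(no output)
```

View pics/o1_0.png

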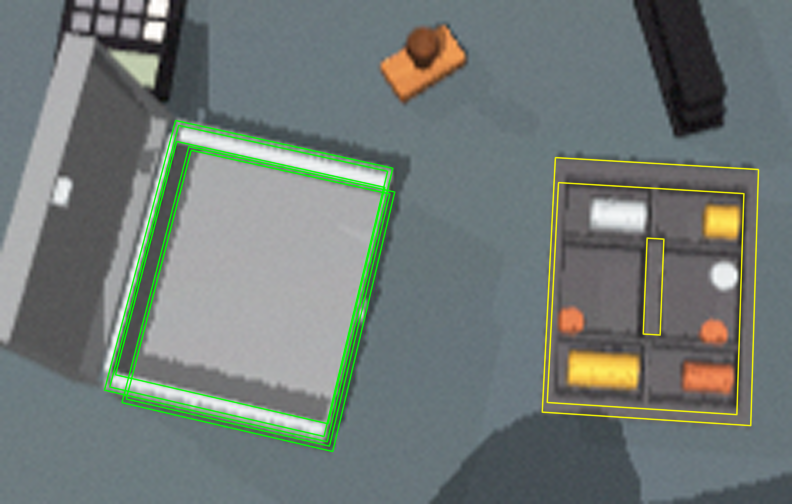

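View pics/o1_1.png

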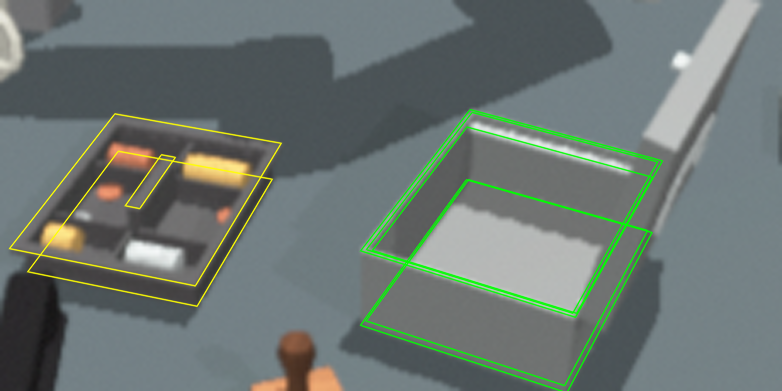

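```bash
python3 - <<'E'
from h import *
o=r.get_obs();M=q2R(o["tool_rot"]).as_matrix();print(M.round(3)); print("yaw",np.degrees(np.arctan2(M[1,0],M[0,0])))
def px(c,o,s): return (np.array(c)+.5)/s-.5+np.array(o)
# roll: silhouette corners
cs=[px(c,(95,165),5) for c in[(93,403),(137,390),(163,493),(118,507)]]
w=[unproj("top",c,.013)[:2] for c in cs];w=np.array(w);print(w.round(4),w.mean(0),unproj("top",(123.5,252.8),.013))
d=(w[0]+w[1]-w[2]-w[3])/2;print(np.hypot(*d),np.degrees(np.arctan2(d[1],d[0])))
g=[unproj("top",px(c,(95,165),5),.013)[:2] for c in[(130,160),(153,195),(290,100),(262,68)]];print("glue",np.round(g,3))
print("scene roll",unproj("scene",(449.2,233),.013))
# lid front triangulate
def lid(th,p,s=.16,n=.022,y=0):
    return T(p,[[.08-s*np.cos(th)+n*np.sin(th),y,.07+s*np.sin(th)+n*np.cos(th)]])[0]
p=[.5528,.004,1.3301]
for th in np.arange(1.6,1.91,.05): print(round(th,2),lid(th,p).round(3),proj("top",lid(th,p)).round(1),proj("scene",lid(th,p)).round(1), proj("top",lid(th,p,y=.1)).round(1),proj("top",lid(th,p,y=-.1)).round(1))
E
```

```text
[[ 0.292 -0.956  0.   ]
 [-0.956 -0.292 -0.   ]
 [ 0.    -0.    -1.   ]]
yaw -72.99623510938987
[[0.4666 0.3689]
 [0.4732 0.3457]
 [0.4187 0.3292]
 [0.4116 0.3526]] [0.44251044 0.34909872] [0.44609961 0.34035972 0.013     ]
0.05712583090283018 16.69714136474925
glue [[0.598 0.356]
 [0.578 0.343]
 [0.629 0.27 ]
 [0.647 0.286]]
scene roll [0.43923964 0.34828981 0.013     ]
1.6 [0.578 0.108 0.229] [[195.3 182.5]] [[366.5 180. ]] [[183.5 225.7]] [[206.8 140.6]]
1.65 [0.58  0.115 0.228] [[192.1 181.9]] [[369.9 181.5]] [[180.2 225. ]] [[203.6 140.1]]
1.7 [0.582 0.123 0.226] [[188.9 181.3]] [[373.2 183. ]] [[177.  224.4]] [[200.4 139.7]]
1.75 [0.584 0.13  0.224] [[185.8 180.9]] [[376.5 184.8]] [[173.9 223.7]] [[197.4 139.3]]
1.8 [0.586 0.138 0.221] [[182.8 180.4]] [[379.7 186.6]] [[170.9 223.2]] [[194.4 139. ]]
1.85 [0.587 0.145 0.218] [[180.  180.1]] [[382.8 188.6]] [[168.1 222.7]] [[191.6 138.8]]
1.9 [0.589 0.152 0.214] [[177.3 179.7]] [[385.9 190.7]] [[165.4 222.2]] [[188.8 138.6]]
```

```bash
cat > plan.py <<'E'
from h import *
import json,os
def plan(segs,start=None):
    """segs: list of (pos m, yaw deg, nrows). uses measured pose as start; prints rows"""
    o=r.get_obs(); 
    if start is None:
        M=q2R(o["tool_rot"]).as_matrix();p=np.array(o["eef_pos"]);y=np.degrees(np.arctan2(M[1,0],M[0,0]))
    else: p=np.array(start[:3],float);y=start[3]
    rows=[]
    tg=[];pp,yy=p.copy(),y
    for q,ya,n in segs:
        q=np.array(q,float);d=(ya-yy)
        for i in range(1,n+1): tg.append((pp+(q-pp)*i/n,yy+d*i/n))
        pp,yy=q,ya
    for q,ya in tg:
        c,s=np.cos(np.radians(y)),np.sin(np.radians(y))
        d=(q-p)*1000
        t=np.array([c*d[0]+s*d[1],s*d[0]-c*d[1],-d[2]]);t=np.round(t)
        a=round((-(ya-y))*2)/2
        rows.append((t.astype(int).tolist(),a))
        p=p+np.array([c*t[0]+s*t[1],s*t[0]-c*t[1],-t[2]])/1000; y=y-a
    for i,(t,a) in enumerate(rows):
        if i%8==0: print("-- call")
        print(t,a, "!!" if np.linalg.norm(t)>60 else "")
    print("end",p.round(4),round(y,2))
E
python3 - <<'E'
from plan import *
plan([((.33,0,.27),0,11),((.4425,.3485,.12),98,10),((.4425,.3485,.06),106.7,3)])
E
```

```text
-- call
[-37, -29, -4] -6.5 
[-33, -32, -3] -7.0 
[-29, -37, -4] -6.5 
[-25, -39, -3] -6.5 
[-20, -42, -4] -6.5 
[-15, -44, -3] -7.0 
[-9, -46, -4] -6.5 
[-5, -46, -3] -6.5 
-- call
[1, -47, -4] -6.5 
[6, -46, -3] -7.0 
[12, -45, -4] -6.5 
[11, -35, 15] -10.0 
[17, -32, 15] -9.5 
[22, -29, 15] -10.0 
[27, -25, 15] -9.5 
[31, -20, 15] -10.0 
-- call
[34, -14, 15] -10.0 
[35, -9, 15] -9.5 
[37, -2, 15] -10.0 
[36, 4, 15] -9.5 
[35, 10, 15] -10.0 
[0, 0, 20] -3.0 
[0, 0, 20] -3.0 
[0, 0, 20] -2.5 
end [0.4422 0.3481 0.0603] 106.5
```

drive_tool(
  targets=[
    {"dp": [-37, -29, -4], "angular": [0, 0, -6.5]},
    {"dp": [-33, -32, -3], "angular": [0, 0, -7]},
    {"dp": [-29, -37, -4], "angular": [0, 0, -6.5]},
    {"dp": [-25, -39, -3], "angular": [0, 0, -6.5]},
    {"dp": [-20, -42, -4], "angular": [0, 0, -6.5]},
    {"dp": [-15, -44, -3], "angular": [0, 0, -7]},
    {"dp": [-9, -46, -4], "angular": [0, 0, -6.5]},
    {"dp": [-5, -46, -3], "angular": [0, 0, -6.5]},
  ],
  grip=0,
  grip_force=40,
)

```text
clock: 1.9
eef_pos: [0.28, -0.1291, 0.2598]
tool_rot: [0.0, 0.985, -0.172, 0.001]
ft_force: [1.0, 0.6, 0.2]
opening: 0.999
```

drive_tool(
  targets=[
    {"dp": [1, -47, -4], "angular": [0, 0, -6.5]},
    {"dp": [6, -46, -3], "angular": [0, 0, -7]},
    {"dp": [12, -45, -4], "angular": [0, 0, -6.5]},
    {"dp": [11, -35, 15], "angular": [0, 0, -10]},
    {"dp": [17, -32, 15], "angular": [0, 0, -9.5]},
    {"dp": [22, -29, 15], "angular": [0, 0, -10]},
    {"dp": [27, -25, 15], "angular": [0, 0, -9.5]},
    {"dp": [31, -20, 15], "angular": [0, 0, -10]},
  ],
)

```text
clock: 2.9
eef_pos: [0.3864, 0.1757, 0.195]
tool_rot: [0.0, 0.909, 0.417, 0.0]
ft_force: [0.8, 0.5, 0.0]
opening: 1.0
```

```bash
python3 - <<'E'
from plan import *
o=r.get_obs();print(o["clock"],o["joint_positions"].round(3))
cv2.imwrite("pics/top1.png",cams.grab_frame("top")[:,:,::-1])
plan([((.4425,.3485,.12),98,5),((.4425,.3485,.06),106.7,3)])
E
```

```text
2.9 [ 0.427  0.112 -0.249  1.209 -0.     1.136]
-- call
[33, -14, 15] -9.5 
[35, -7, 14] -10.0 
[35, -2, 15] -9.5 
[36, 4, 15] -9.5 
[34, 10, 14] -10.0 
[0, 0, 20] -2.5 
[0, 0, 20] -3.0 
[0, 0, 20] -3.0 
end [0.4423 0.3484 0.0601] 106.73
```

drive_tool(
  targets=[
    {"dp": [34, -14, 15], "angular": [0, 0, -10]},
    {"dp": [35, -9, 15], "angular": [0, 0, -9.5]},
    {"dp": [37, -2, 15], "angular": [0, 0, -10]},
    {"dp": [36, 4, 15], "angular": [0, 0, -9.5]},
    {"dp": [35, 10, 15], "angular": [0, 0, -10]},
    {"dp": [0, 0, 20], "angular": [0, 0, -3]},
    {"dp": [0, 0, 20], "angular": [0, 0, -3]},
    {"dp": [0, 0, 10], "angular": [0, 0, -2.5]},
  ],
)

```text
clock: 3.95
eef_pos: [0.4415, 0.3476, 0.0689]
tool_rot: [-0.0, 0.598, 0.802, -0.001]
ft_force: [0.5, 0.3, 0.1]
opening: 1.005
```

```bash
python3 - <<'E'
from plan import *
im=[]
for n,o,s in(("top",(70,190),5),("scene",(390,150),5)):
    f=cams.grab_frame(n)[:,:,::-1];cv2.imwrite(f"pics/{n}2.png",f);im.append(cv2.resize(f[o[1]:o[1]+110,o[0]:o[0]+80],None,fx=5,fy=5,interpolation=2))
cv2.imwrite("pics/c4.png",np.hstack(im))
print(proj("top",[.4422,.3481,.013]),proj("scene",[.4422,.3481,.013]))
o=r.get_obs();print(o["clock"],o["eef_pos"],o["joint_positions"].round(3))
E
```

```text
[[120.51042147 254.31990864]] [[449.24783829 233.66633982]]
4.05 [0.44128835 0.34730396 0.0688421 ] [ 0.667  0.482 -0.086  1.005 -0.     0.379]
```

View pics/c4.png

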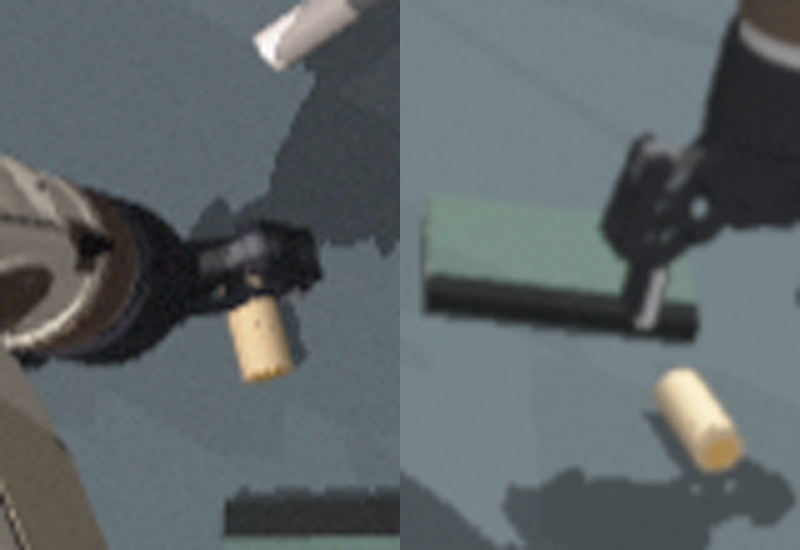

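drive_tool(
  targets=[
    {"dp": [1, 1, 16], "angular": [0, 0, 0]},
    {"dp": [0, 0, 16], "angular": [0, 0, 0]},
    {"dp": [0, 0, 13], "angular": [0, 0, 0]},
    {"dp": [0, 0, 10], "angular": [0, 0, 0]},
    {"dp": [0, 0, 6], "angular": [0, 0, 0]},
    {"dp": [0, 0, 4], "angular": [0, 0, 0]},
    {"dp": [0, 0, 0], "angular": [0, 0, 0]},
    {"dp": [0, 0, 0], "angular": [0, 0, 0]},
  ],
)

```text
clock: 5.05
eef_pos: [0.4432, 0.3496, 0.0057]
tool_rot: [0.0, 0.598, 0.801, 0.0]
ft_force: [0.4, 0.0, -0.3]
opening: 0.998
```

drive_tool(
  targets=[
    {"dp": [0, 0, 0], "angular": [0, 0, 0]},
    {"dp": [0, 0, 0], "angular": [0, 0, 0]},
    {"dp": [0, 0, 0], "angular": [0, 0, 0]},
    {"dp": [0, 0, 0], "angular": [0, 0, 0]},
    {"dp": [0, 0, 0], "angular": [0, 0, 0]},
    {"dp": [0, 0, 0], "angular": [0, 0, 0]},
    {"dp": [0, 0, 0], "angular": [0, 0, 0]},
    {"dp": [0, 0, 0], "angular": [0, 0, 0]},
  ],
  grip=230,
  grip_force=50,
)

```text
clock: 6.05
eef_pos: [0.443, 0.3495, 0.0057]
tool_rot: [0.0, 0.598, 0.801, 0.0]
ft_force: [-1.5, -0.1, 5.3]
opening: 0.279
```

```bash
python3 - <<'E'
from plan import *
im=[]
for n,o,s in(("top",(70,190),5),("scene",(390,150),5)):
    f=cams.grab_frame(n)[:,:,::-1];cv2.imwrite(f"pics/{n}3.png",f);im.append(cv2.resize(f[o[1]:o[1]+110,o[0]:o[0]+80],None,fx=5,fy=5,interpolation=2))
cv2.imwrite("pics/c5.png",np.hstack(im))
o=r.get_obs();print(o["clock"],o["eef_pos"],o["joint_positions"].round(3),o["ft_force"])
E
```

```text
6.15 [0.44301606 0.3495553  0.00564481] [ 0.668  0.559 -0.149  0.862  0.     0.38 ] [-0.60800688  0.02831272  5.66703403]
```

View pics/c5.png

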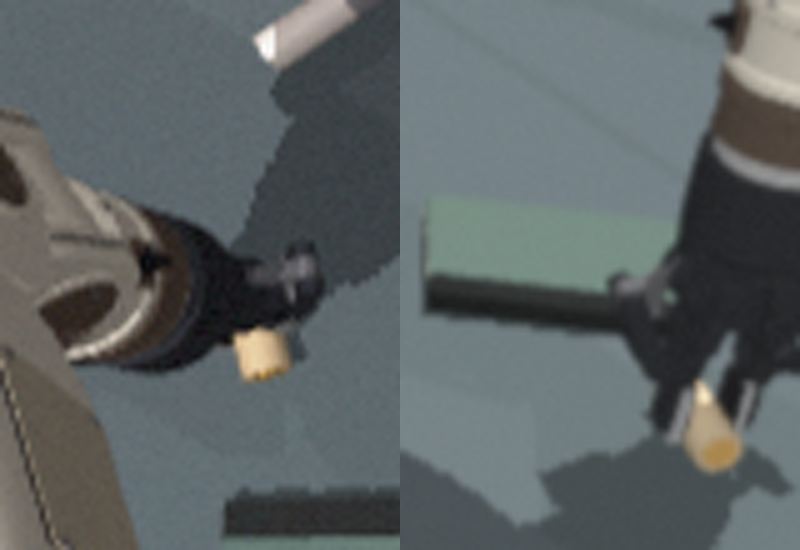

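drive_tool(
  targets=[
    {"dp": [0, 0, -4], "angular": [0, 0, 0]},
    {"dp": [0, 0, -8], "angular": [0, 0, 0]},
    {"dp": [0, 0, -16], "angular": [0, 0, 0]},
    {"dp": [0, 0, -32], "angular": [0, 0, 0]},
    {"dp": [0, 0, -45], "angular": [0, 0, 0]},
    {"dp": [0, 0, -50], "angular": [0, 0, 0]},
    {"dp": [0, 0, -50], "angular": [0, 0, 0]},
    {"dp": [0, 0, -50], "angular": [0, 0, 0]},
  ],
)

```text
clock: 7.15
eef_pos: [0.4426, 0.3491, 0.2631]
tool_rot: [0.0, 0.598, 0.801, 0.001]
ft_force: [0.6, 0.5, -2.8]
opening: 0.283
```

```bash
python3 - <<'E'
from plan import *
im=[]
for n,o,s in(("top",(70,190),5),("scene",(390,80),5)):
    f=cams.grab_frame(n)[:,:,::-1];cv2.imwrite(f"pics/{n}4.png",f);im.append(cv2.resize(f[o[1]:o[1]+110,o[0]:o[0]+80],None,fx=5,fy=5,interpolation=2))
cv2.imwrite("pics/c6.png",np.hstack(im))
o=r.get_obs();print(o["clock"],o["eef_pos"],o["opening"],o["ft_force"])
plan([((.475,.25,.285),98,2),((.53,.08,.285),82,4),((.5528,.004,.27),76.2,2),((.5528,.004,.04),76.2,8)])
E
```

```text
7.25 [0.44526202 0.35126529 0.26847896] 0.28271890287339885 [-0.01265634  0.23520093 -2.05617288]
-- call
[-53, 0, -8] 4.5 
[-52, 4, -9] 4.0 
[-44, 8, 0] 4.0 
[-44, 10, 0] 4.0 
[-42, 14, 0] 4.0 
[-42, 17, 0] 4.0 
[-36, 16, 8] 3.0 
[-35, 19, 7] 3.0 
-- call
[0, 0, 29] 0.0 
[0, 0, 29] 0.0 
[0, 0, 29] 0.0 
[0, 0, 28] 0.0 
[0, 0, 29] 0.0 
[0, 0, 29] 0.0 
[0, 0, 29] 0.0 
[0, 0, 28] 0.0 
end [0.553  0.0038 0.0405] 76.01
```

View pics/c6.png

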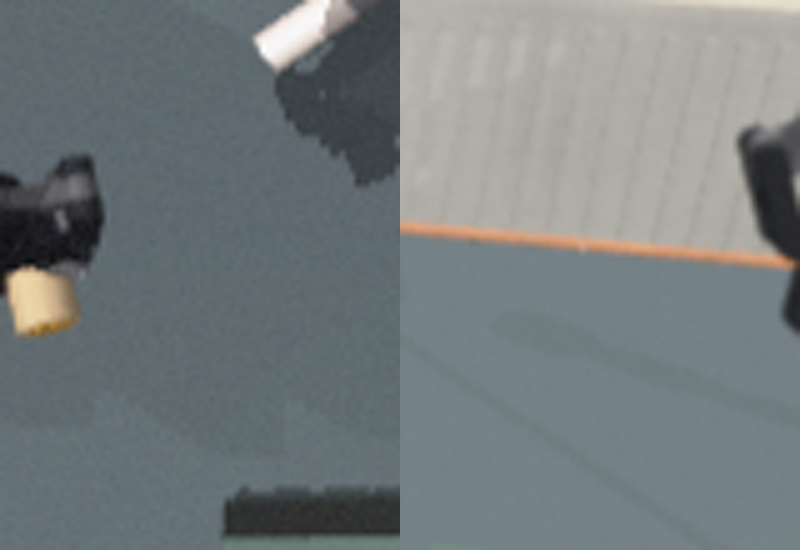

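drive_tool(
  targets=[
    {"dp": [-40, 0, -15], "angular": [0, 0, 4]},
    {"dp": [-52, 2, -12], "angular": [0, 0, 4.5]},
    {"dp": [-48, 6, 0], "angular": [0, 0, 4]},
    {"dp": [-48, 10, 0], "angular": [0, 0, 4]},
    {"dp": [-46, 14, 0], "angular": [0, 0, 4]},
    {"dp": [-44, 17, 0], "angular": [0, 0, 4]},
    {"dp": [-38, 17, 0], "angular": [0, 0, 3]},
    {"dp": [-32, 19, 0], "angular": [0, 0, 3]},
  ],
)

```text
clock: 8.25
eef_pos: [0.545, -0.001, 0.2872]
tool_rot: [-0.0, 0.789, 0.615, -0.0]
ft_force: [0.5, 0.7, -2.5]
opening: 0.282
```

```bash
python3 - <<'E'
from plan import *
f=cams.grab_frame("scene")[:,:,::-1];cv2.imwrite("pics/scene5.png",f)
o=r.get_obs();print(o["clock"],o["eef_pos"],o["opening"],o["ft_force"])
plan([((.5528,.004,.27),76.2,2),((.5528,.004,.03),76.2,8)])
E
```

```text
8.3 [ 0.54648742 -0.00520739  0.28686642] 0.28265283413239334 [ 2.26788911 -1.68553945 -2.69900044]
-- call
[5, 2, 8] -0.5 
[5, 2, 9] 0.0 
[0, 0, 30] 0.0 
[0, 0, 30] 0.0 
[0, 0, 30] 0.0 
[0, 0, 30] 0.0 
[0, 0, 30] 0.0 
[0, 0, 30] 0.0 
-- call
[0, 0, 30] 0.0 
[0, 0, 30] 0.0 
end [0.5528 0.0035 0.0299] 76.06
```

View pics/scene5.png

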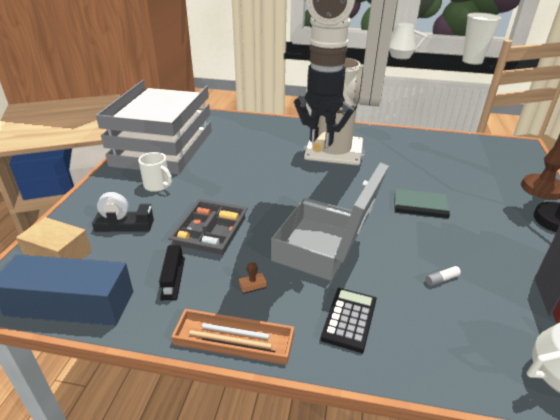

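drive_tool(
  targets=[
    {"dp": [5, 2, 25], "angular": [0, 0, 0]},
    {"dp": [5, 2, 35], "angular": [0, 0, 0]},
    {"dp": [0, 0, 40], "angular": [0, 0, 0]},
    {"dp": [0, 0, 40], "angular": [0, 0, 0]},
    {"dp": [0, 0, 40], "angular": [0, 0, 0]},
    {"dp": [0, 0, 35], "angular": [0, 0, 0]},
    {"dp": [0, 0, 25], "angular": [0, 0, 0]},
    {"dp": [0, 0, 12], "angular": [0, 0, 0]},
  ],
)

```text
clock: 9.3
eef_pos: [0.55, 0.0095, 0.0336]
tool_rot: [-0.001, 0.788, 0.616, -0.001]
ft_force: [-0.4, 0.4, -2.8]
opening: 0.277
```

```bash
python3 - <<'E'
from plan import *
for n in("top","scene"):
  f=cams.grab_frame(n)[:,:,::-1];cv2.imwrite(f"pics/{n}6.png",f)
im=np.hstack([cv2.resize(cv2.imread("pics/top6.png")[140:260,180:300],None,fx=3.2,fy=3.2),cv2.resize(cv2.imread("pics/scene6.png")[160:280,260:380],None,fx=3.2,fy=3.2)]);cv2.imwrite("pics/c7.png",im)
o=r.get_obs();print(o["clock"],o["eef_pos"],o["opening"],o["ft_force"])
E
```

```text
9.4 [0.5504769  0.00951903 0.03418042] 0.28573256198803243 [-0.39543511 -0.00390544 -2.31004554]
```

View pics/c7.png

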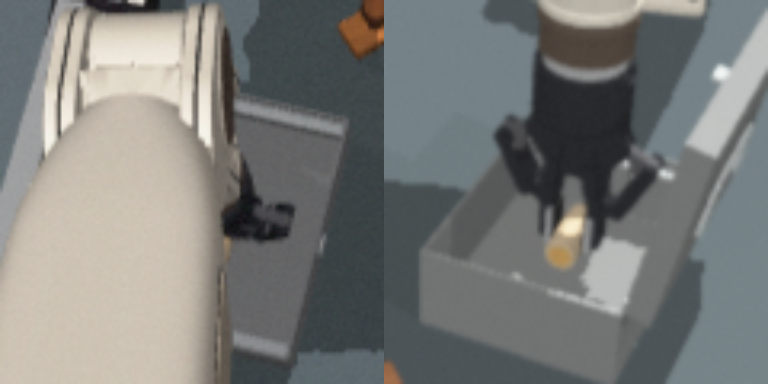

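drive_tool(
  targets=[
    {"dp": [0, 0, 8], "angular": [0, 0, 0]},
    {"dp": [0, 0, 6], "angular": [0, 0, 0]},
    {"dp": [0, 0, 4], "angular": [0, 0, 0]},
    {"dp": [0, 0, 3], "angular": [0, 0, 0]},
    {"dp": [0, 0, 2], "angular": [0, 0, 0]},
    {"dp": [0, 0, 1], "angular": [0, 0, 0]},
    {"dp": [0, 0, 1], "angular": [0, 0, 0]},
    {"dp": [0, 0, 0], "angular": [0, 0, 0]},
  ],
)

```text
clock: 10.4
eef_pos: [0.5517, 0.0095, 0.0103]
tool_rot: [-0.0, 0.788, 0.616, -0.0]
ft_force: [-0.4, -0.1, -2.6]
opening: 0.281
```

drive_tool(
  targets=[
    {"dp": [0, 0, 1], "angular": [0, 0, 0]},
    {"dp": [0, 0, 0], "angular": [0, 0, 0]},
    {"dp": [0, 0, 1], "angular": [0, 0, 0]},
    {"dp": [0, 0, 0], "angular": [0, 0, 0]},
    {"dp": [0, 0, 0], "angular": [0, 0, 0]},
    {"dp": [0, 0, 0], "angular": [0, 0, 0]},
    {"dp": [0, 0, 0], "angular": [0, 0, 0]},
    {"dp": [0, 0, 0], "angular": [0, 0, 0]},
  ],
)

```text
clock: 11.4
eef_pos: [0.5518, 0.0094, 0.0087]
tool_rot: [0.0, 0.788, 0.616, 0.0]
ft_force: [-2.1, -0.1, 5.0]
opening: 0.282
```

drive_tool(
  targets=[
    {"dp": [0, 0, 0], "angular": [0, 0, 0]},
    {"dp": [0, 0, 0], "angular": [0, 0, 0]},
    {"dp": [0, 0, 0], "angular": [0, 0, 0]},
    {"dp": [0, 0, -4], "angular": [0, 0, 0]},
    {"dp": [0, 0, -10], "angular": [0, 0, 0]},
    {"dp": [0, 0, -20], "angular": [0, 0, 0]},
    {"dp": [0, 0, -40], "angular": [0, 0, 0]},
    {"dp": [0, 0, -50], "angular": [0, 0, 0]},
  ],
  grip=110,
)

```text
clock: 12.4
eef_pos: [0.5509, 0.0094, 0.1333]
tool_rot: [-0.001, 0.788, 0.616, -0.001]
ft_force: [1.4, 0.2, -0.1]
opening: 0.569
```

```bash
python3 - <<'E'
from plan import *
for n in("top","scene"):
  f=cams.grab_frame(n)[:,:,::-1];cv2.imwrite(f"pics/{n}7.png",f)
im=np.hstack([cv2.resize(cv2.imread("pics/top7.png")[140:260,180:300],None,fx=3.2,fy=3.2),cv2.resize(cv2.imread("pics/scene7.png")[160:280,260:380],None,fx=3.2,fy=3.2)]);cv2.imwrite("pics/c8.png",im)
o=r.get_obs();print(o["clock"],o["eef_pos"],o["opening"],o["ft_force"])
plan([((.552,-.04,.19),78,2),((.5477,-.2826,.16),85.5,6),((.5477,-.2826,.08),85.5,3)])
E
```

```text
12.5 [0.55613498 0.00951154 0.13943914] 0.5682513516296684 [ 0.27062676  0.50666922 -1.14602126]
-- call
[-25, 4, -25] -1.0 
[-24, 4, -26] -1.0 
[-40, 7, 5] -1.0 
[-40, 7, 5] -1.5 
[-40, 6, 5] -1.0 
[-40, 5, 5] -1.5 
[-40, 5, 5] -1.0 
[-40, 3, 5] -1.5 
-- call
[0, 0, 27] 0.0 
[0, 0, 27] 0.0 
[0, 0, 26] 0.0 
end [ 0.5475 -0.2823  0.0804] 85.51
```

View pics/c8.png

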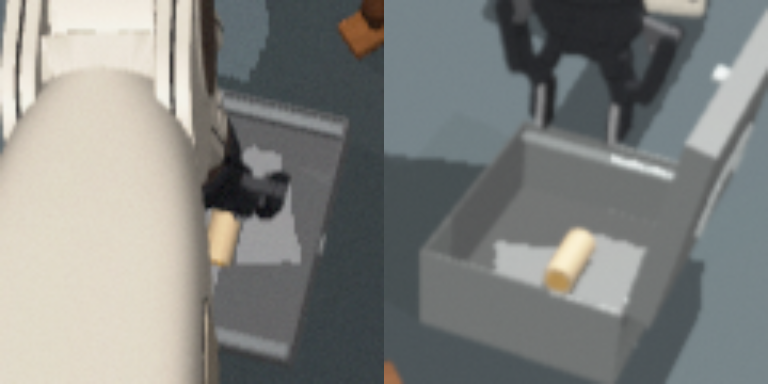

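```bash
cat > refine.py <<'E'
from h import *
from scipy.ndimage import map_coordinates,gaussian_filter
def refine(path,n,p,edges,hw=3,sig=.7,it=4,verb=True):
    """edges: list of (A,B) local 3D segments; find max gradient along normal"""
    g=gaussian_filter(cv2.cvtColor(cv2.imread(path),cv2.COLOR_BGR2GRAY).astype(float),sig)
    p=np.array(p,float)
    for k in range(it):
        obs=[]
        for A,B in edges:
            t=np.linspace(.08,.92,25)[:,None];L=np.array(A)*(1-t)+np.array(B)*t
            u=proj(n,T(p,L));d=u[-1]-u[0];d/=np.hypot(*d);nn=np.array([-d[1],d[0]])
            s=np.arange(-hw,hw+.01,.1)
            q=u[:,None]+s[None,:,None]*nn
            I=map_coordinates(g,[q[...,1],q[...,0]],order=1)
            G=np.abs(np.gradient(I,axis=1));j=G.argmax(1);m=G[np.arange(len(j)),j]
            ok=(m>.35*np.median(m)+.2)&(j>1)&(j<len(s)-2)
            obs.append((L[ok],u[ok]+s[j[ok]][:,None]*nn,nn))
        def f(p): return np.concatenate([(proj(n,T(p,L))-uv)@nn for L,uv,nn in obs])
        p=least_squares(f,p,loss="soft_l1",f_scale=.3).x; hw=max(1.5,hw*.7)
    if verb:
        for L,uv,nn in obs: print("  edge",len(L),np.round(np.mean((proj(n,T(p,L))-uv)@nn),2),np.round(np.std((proj(n,T(p,L))-uv)@nn),2))
    return p
def E(R,idx): return [(R[i],R[(i+1)%4]) for i in idx]
E
python3 - <<'E'
from refine import *
np.set_printoptions(suppress=True,precision=4)
b0=[.5528,.004,1.3301];t0=[.5477,-.2826,1.4919]
# rect order: 0:(+,+) 1:(+,-) 2:(-,-) 3:(-,+); edge i -> i,i+1: 0:+x,1:-y,2:-x,3:+y
for n in("top","scene"):
    print(n)
    print("tray",refine(f"pics/{n}0.png",n,t0,E(TRAY[0],[0,1,2,3])))
    print("box",refine(f"pics/{n}0.png",n,b0,E(BOX[0],[1,2,3] if n=="top" else [2,3])+E(BOX[0],[0])))
E
```

```text
top
  edge 20 -0.14 0.35
  edge 25 0.02 0.49
  edge 5 -1.48 0.14
  edge 11 -0.0 0.86
tray [ 0.5516 -0.2817  1.4972]
  edge 12 0.06 0.26
  edge 23 -0.52 0.2
  edge 25 0.02 0.45
  edge 25 -0.47 0.21
box [0.5533 0.0032 1.3205]
scene
  edge 25 -0.01 0.21
  edge 25 0.0 0.25
  edge 0 nan nan
  edge 15 0.1 0.56
tray [ 0.5486 -0.2817  1.4849]
  edge 24 0.02 0.18
  edge 22 0.01 0.21
  edge 1 1.09 0.0
box [0.5694 0.0056 1.3199]
  return _methods._mean(a, axis=axis, dtype=dtype,
  ret = ret.dtype.type(ret / rcount)
  ret = _var(a, axis=axis, dtype=dtype, out=out, ddof=ddof,
  arrmean = um.true_divide(arrmean, div, out=arrmean,
  ret = ret.dtype.type(ret / rcount)
```

```bash
cat >> refine.py <<'E'
def rectify(path,n,p,z,half=(.12,.11),s=2500):
    """map: cols = local y (left=+y), rows = local x ; s px/m"""
    h,w=int(2*half[1]*s),int(2*half[0]*s)
    c,rr=np.meshgrid(np.arange(w),np.arange(h))
    L=np.c_[(half[1]-rr/s).ravel(),(half[0]-c/s).ravel(),np.full(c.size,z)]
    uv=proj(n,T(p,L)).reshape(h,w,2).astype(np.float32)
    return cv2.remap(cv2.imread(path),uv[...,0],uv[...,1],cv2.INTER_CUBIC)
def drawrect(im,a,b,half=(.12,.11),s=2500,col=(0,255,255)):
    q=lambda x,y:(int((half[0]-y)*s),int((half[1]-x)*s))
    cv2.rectangle(im,q(a,b),q(-a,-b),col,1)
E
python3 - <<'E'
from refine import *
im=rectify("pics/top0.png","top",[.5477,-.2826,1.4919],.03);drawrect(im,.074,.094);cv2.imwrite("pics/r1.png",im)
im=rectify("pics/top0.png","top",[.5477,-.2826,1.4919],.042);drawrect(im,.006,.035);cv2.imwrite("pics/r1b.png",im)
im=rectify("pics/top0.png","top",[.5528,.004,1.3301],.07);drawrect(im,.08,.1);drawrect(im,.077,.097);cv2.imwrite("pics/r2.png",im)
E
```

```text
(no output)
```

View pics/r1.png

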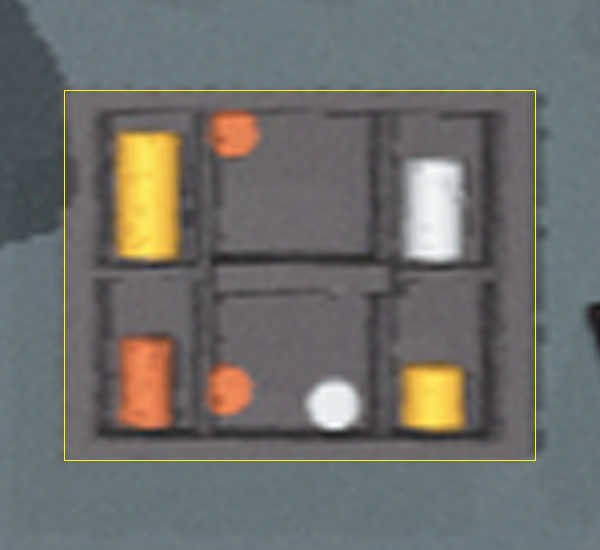

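View pics/r1b.png

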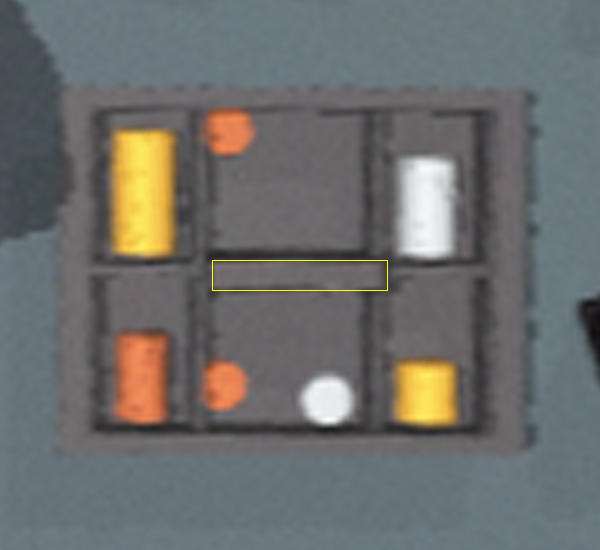

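View pics/r2.png

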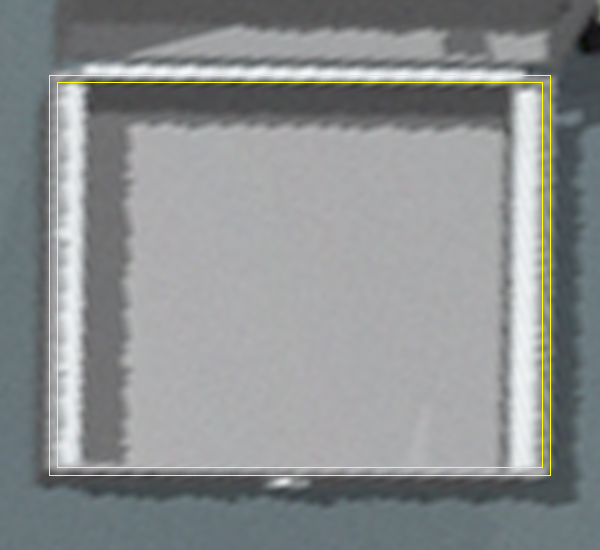

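drive_tool(
  targets=[
    {"dp": [-25, 4, -25], "angular": [0, 0, -1]},
    {"dp": [-25, 4, -20], "angular": [0, 0, -1]},
    {"dp": [-40, 7, 0], "angular": [0, 0, -1]},
    {"dp": [-40, 7, 5], "angular": [0, 0, -1.5]},
    {"dp": [-40, 6, 5], "angular": [0, 0, -1]},
    {"dp": [-40, 5, 5], "angular": [0, 0, -1.5]},
    {"dp": [-40, 5, 5], "angular": [0, 0, -1]},
    {"dp": [-40, 3, 5], "angular": [0, 0, -1.5]},
  ],
)

```text
clock: 13.5
eef_pos: [0.5427, -0.2846, 0.1524]
tool_rot: [0.0, 0.734, 0.679, 0.0]
ft_force: [0.4, 1.1, -0.8]
opening: 0.572
```

```bash
python3 - <<'E'
from plan import *
f=cams.grab_frame("top")[:,:,::-1];cv2.imwrite(f"pics/top8.png",f)
o=r.get_obs();print(o["clock"],o["eef_pos"],o["opening"],o["ft_force"],o["joint_positions"].round(2))
plan([((.5477,-.2826,.10),85.5,3),((.5477,-.2826,.02),85.5,5)])
E
```

```text
13.55 [ 0.54182891 -0.28975082  0.15140187] 0.5725530842099679 [ 0.47864032 -2.95466414 -0.4552554 ] [-0.49  0.51  0.19  1.25 -0.   -0.41]
-- call
[3, 2, 17] 0.0 
[2, 2, 17] 0.0 
[3, 1, 17] 0.0 
[0, 0, 16] 0.0 
[0, 0, 16] 0.0 
[0, 0, 16] 0.0 
[0, 0, 16] 0.0 
[0, 0, 16] 0.0 
end [ 0.5475 -0.2822  0.0204] 85.31
```

View pics/top8.png

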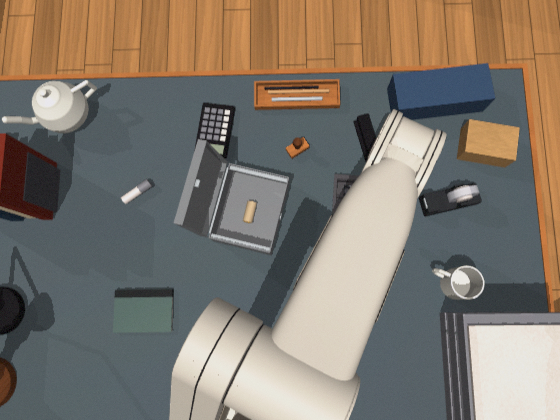

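drive_tool(
  targets=[
    {"dp": [0, 0, 15], "angular": [0, 0, 0]},
    {"dp": [0, 0, 20], "angular": [0, 0, 0]},
    {"dp": [0, 0, 20], "angular": [0, 0, 0]},
    {"dp": [0, 0, 15], "angular": [0, 0, 0]},
    {"dp": [0, 0, 10], "angular": [0, 0, 0]},
    {"dp": [0, 0, 5], "angular": [0, 0, 0]},
    {"dp": [0, 0, 0], "angular": [0, 0, 0]},
    {"dp": [0, 0, 0], "angular": [0, 0, 0]},
  ],
)

```text
clock: 14.55
eef_pos: [0.5433, -0.2837, 0.068]
tool_rot: [0.001, 0.734, 0.679, 0.0]
ft_force: [0.3, -0.1, 0.0]
opening: 0.565
```

```bash
python3 - <<'E'
from plan import *
f=cams.grab_frame("scene")[:,:,::-1];cv2.imwrite(f"pics/scene9.png",f);cv2.imwrite("pics/c9.png",cv2.resize(f[150:270,150:270],None,fx=5,fy=5,interpolation=2))
o=r.get_obs();print(o["clock"],o["eef_pos"],o["opening"],o["ft_force"],o["joint_positions"].round(2))
plan([((.5477,-.2826,.014),85.5,5)])
E
```

```text
14.6 [ 0.54332626 -0.28368508  0.06807173] 0.5685925363918977 [ 0.09172352  0.04160002 -1.09440763] [-0.48  0.57  0.06  1.06  0.   -0.4 ]
-- call
[0, 1, 11] 0.0 
[1, 1, 11] 0.0 
[0, 1, 10] 0.0 
[0, 0, 11] 0.0 
[0, 1, 11] 0.0 
end [ 0.5474 -0.283   0.0141] 85.5
```

View pics/c9.png

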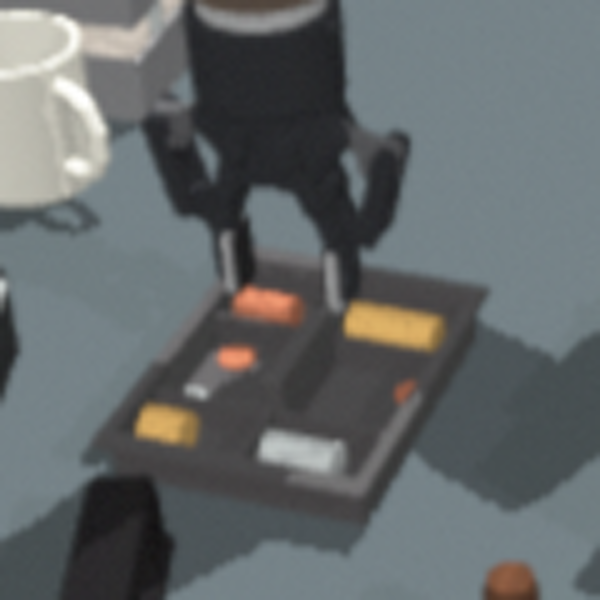

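drive_tool(
  targets=[
    {"dp": [0, 2, 11], "angular": [0, 0, 0]},
    {"dp": [1, 2, 11], "angular": [0, 0, 0]},
    {"dp": [0, 0, 12], "angular": [0, 0, 0]},
    {"dp": [0, 0, 10], "angular": [0, 0, 0]},
    {"dp": [0, 0, 6], "angular": [0, 0, 0]},
    {"dp": [0, 0, 4], "angular": [0, 0, 0]},
    {"dp": [0, 0, 0], "angular": [0, 0, 0]},
    {"dp": [0, 0, 0], "angular": [0, 0, 0]},
  ],
)

```text
clock: 15.6
eef_pos: [0.5472, -0.2829, 0.0137]
tool_rot: [0.0, 0.734, 0.679, 0.0]
ft_force: [-0.3, 0.1, 0.0]
opening: 0.568
```

drive_tool(
  targets=[
    {"dp": [0, 0, 0], "angular": [0, 0, 0]},
    {"dp": [0, 0, 0], "angular": [0, 0, 0]},
    {"dp": [0, 0, 0], "angular": [0, 0, 0]},
    {"dp": [0, 0, 0], "angular": [0, 0, 0]},
    {"dp": [0, 0, 0], "angular": [0, 0, 0]},
    {"dp": [0, 0, 0], "angular": [0, 0, 0]},
    {"dp": [0, 0, 0], "angular": [0, 0, 0]},
    {"dp": [0, 0, 0], "angular": [0, 0, 0]},
  ],
  grip=255,
  grip_force=80,
)

```text
clock: 16.6
eef_pos: [0.5472, -0.2827, 0.0139]
tool_rot: [0.0, 0.734, 0.679, 0.0]
ft_force: [-1.3, 2.1, 5.4]
opening: 0.125
```

```bash
python3 - <<'E'
from plan import *
f=cams.grab_frame("scene")[:,:,::-1];cv2.imwrite(f"pics/scene10.png",f);cv2.imwrite("pics/c10.png",cv2.resize(f[150:270,150:270],None,fx=5,fy=5,interpolation=2))
o=r.get_obs();print(o["clock"],o["eef_pos"],o["opening"],o["ft_force"],o["torque"])
E
```

```text
16.65 [ 0.54719215 -0.28266261  0.01385634] 0.12587524722702564 [-1.31465333  0.7089548   4.67380974] [ 0.37036354  0.16716898 -0.00629927]
```

View pics/c10.png

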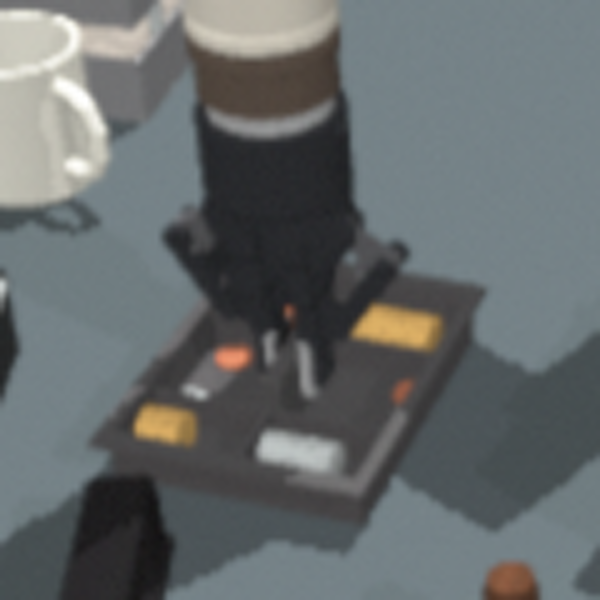

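drive_tool(
  targets=[
    {"dp": [0, 0, -3], "angular": [0, 0, 0]},
    {"dp": [0, 0, -7], "angular": [0, 0, 0]},
    {"dp": [0, 0, -12], "angular": [0, 0, 0]},
    {"dp": [0, 0, -18], "angular": [0, 0, 0]},
    {"dp": [0, 0, -22], "angular": [0, 0, 0]},
    {"dp": [0, 0, -22], "angular": [0, 0, 0]},
    {"dp": [0, 0, -18], "angular": [0, 0, 0]},
    {"dp": [0, 0, -10], "angular": [0, 0, 0]},
  ],
)

```text
clock: 17.65
eef_pos: [0.5474, -0.2831, 0.127]
tool_rot: [0.001, 0.734, 0.679, 0.0]
ft_force: [-0.0, 0.4, -4.1]
opening: 0.123
```

```bash
python3 - <<'E'
from plan import *
f=cams.grab_frame("scene")[:,:,::-1];cv2.imwrite(f"pics/scene11.png",f);cv2.imwrite("pics/c11.png",cv2.resize(f[120:270,130:280],None,fx=4,fy=4,interpolation=2))
o=r.get_obs();print(o["clock"],o["eef_pos"],o["opening"],o["ft_force"],o["torque"])
plan([((.5528,.003,.128),76,11)])
E
```

```text
17.7 [ 0.54782736 -0.28323449  0.12797315] 0.11946615036137447 [ 1.00476987 -0.53705695 -3.53483809] [ 0.01074634 -0.04681873 -0.05361609]
-- call
[26, -2, 0] 1.0 
[26, -2, 0] 0.5 
[26, -2, 0] 1.0 
[26, -3, 0] 1.0 
[26, -3, 0] 1.0 
[25, -3, 0] 0.5 
[26, -4, 0] 1.0 
[26, -5, 0] 1.0 
-- call
[25, -4, 0] 1.0 
[26, -5, 0] 0.5 
[25, -6, 0] 1.0 
end [0.5526 0.0027 0.128 ] 76.0
```

View pics/c11.png

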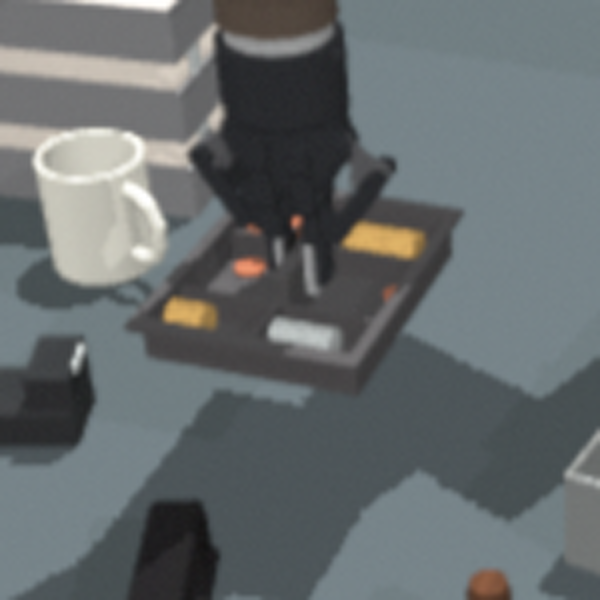

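drive_tool(
  targets=[
    {"dp": [8, -1, 0], "angular": [0, 0, 0.5]},
    {"dp": [16, -1, 0], "angular": [0, 0, 0.5]},
    {"dp": [24, -2, 0], "angular": [0, 0, 1]},
    {"dp": [28, -3, 0], "angular": [0, 0, 1]},
    {"dp": [30, -3, 0], "angular": [0, 0, 1]},
    {"dp": [30, -3, 0], "angular": [0, 0, 1]},
    {"dp": [30, -4, 0], "angular": [0, 0, 1]},
    {"dp": [28, -4, 0], "angular": [0, 0, 1]},
  ],
)

```text
clock: 18.7
eef_pos: [0.5509, -0.0852, 0.1244]
tool_rot: [-0.001, 0.774, 0.633, -0.001]
ft_force: [0.0, -0.2, -4.8]
opening: 0.127
```

drive_tool(
  targets=[
    {"dp": [26, -4, 0], "angular": [0, 0, 1]},
    {"dp": [24, -4, 0], "angular": [0, 0, 0.5]},
    {"dp": [17, -4, 0], "angular": [0, 0, 0.5]},
    {"dp": [12, -3, 0], "angular": [0, 0, 0.5]},
    {"dp": [7, -2, 0], "angular": [0, 0, 0]},
    {"dp": [3, -1, 0], "angular": [0, 0, 0]},
    {"dp": [0, 0, 0], "angular": [0, 0, 0]},
    {"dp": [0, 0, 0], "angular": [0, 0, 0]},
  ],
)

```text
clock: 19.7
eef_pos: [0.5539, 0.0027, 0.1253]
tool_rot: [0.0, 0.788, 0.615, -0.0]
ft_force: [1.2, -0.3, -4.8]
opening: 0.125
```

```bash
python3 - <<'E'
from plan import *
for n in("top","scene"):
  f=cams.grab_frame(n)[:,:,::-1];cv2.imwrite(f"pics/{n}12.png",f)
o=r.get_obs();print(o["clock"],o["eef_pos"],o["opening"],o["ft_force"],o["torque"])
plan([((.5528,.004,.128),76.2,1)])
im=np.hstack([cv2.resize(cv2.imread("pics/top12.png")[130:265,165:300],None,fx=2.9,fy=2.9),cv2.resize(cv2.imread("pics/scene12.png")[160:295,250:385],None,fx=2.9,fy=2.9)]);cv2.imwrite("pics/c12.png",im)
E
```

```text
19.8 [0.55388287 0.00269646 0.12532998] 0.12309123366497826 [ 0.53222761  0.18497467 -5.96998715] [-0.02039459 -0.01472346 -0.00427535]
-- call
[1, -1, -3] 0.0 
end [0.5532 0.0039 0.1283] 75.96
```

View pics/c12.png

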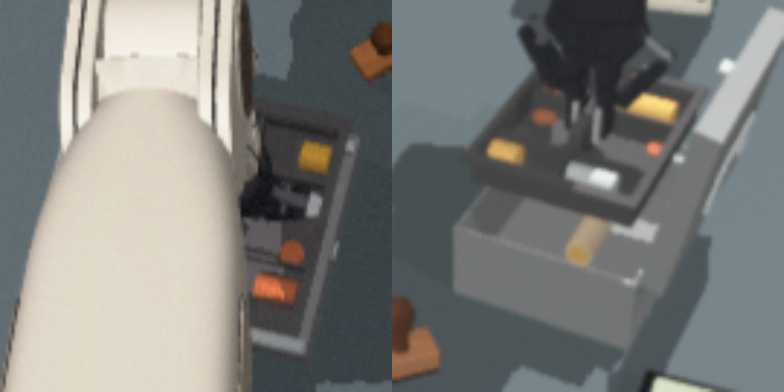

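```bash
python3 - <<'E'
from refine import *
np.set_printoptions(suppress=True,precision=4)
dz=.1253-.0139
t=[.5539-.0,.0027,np.radians(76)];b=[.5528,.004,1.3301]
s=4;o=np.array((268,150));wh=(150,130)
im0=cv2.imread("pics/scene12.png");im=cv2.resize(im0[o[1]:o[1]+wh[1],o[0]:o[0]+wh[0]],None,fx=s,fy=s,interpolation=2)
TR=[np.array(q)+[0,0,dz] for q in TRAY]
overlay(im,"scene",b,BOX[:1]+BOX[3:4],s,o,(0,255,0));overlay(im,"scene",t,TR,s,o,(0,255,255))
cv2.imwrite("pics/c13.png",im)
s=4;o=np.array((230,150));wh=(70,110)
im0=cv2.imread("pics/top12.png");im=cv2.resize(im0[o[1]:o[1]+wh[1],o[0]:o[0]+wh[0]],None,fx=5,fy=5,interpolation=2)
overlay(im,"top",b,BOX[:2],5,o,(0,255,0));overlay(im,"top",t,TR,5,o,(0,255,255))
cv2.imwrite("pics/c14.png",im)
E
```

```text
(no output)
```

View pics/c13.png

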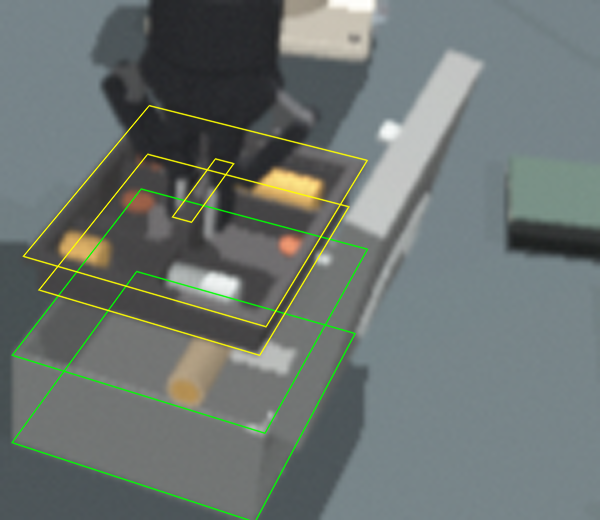

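View pics/c14.png

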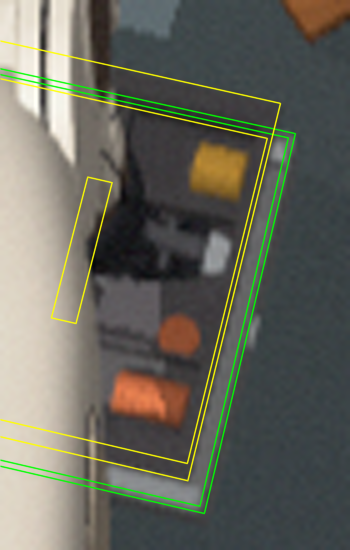

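```bash
python3 - <<'E'
from h import *
def g(im,k=.5): return (255*(im/255.)**k).astype(np.uint8)
a=cv2.imread("pics/top12.png")[155:262,228:298];b=cv2.imread("pics/scene12.png")[170:282,265:365]
cv2.imwrite("pics/c15.png",g(cv2.resize(a,None,fx=5.5,fy=5.5,interpolation=2)));cv2.imwrite("pics/c16.png",g(cv2.resize(b,None,fx=5.3,fy=5.3,interpolation=2)))
E
```

```text
(no output)
```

View pics/c15.png

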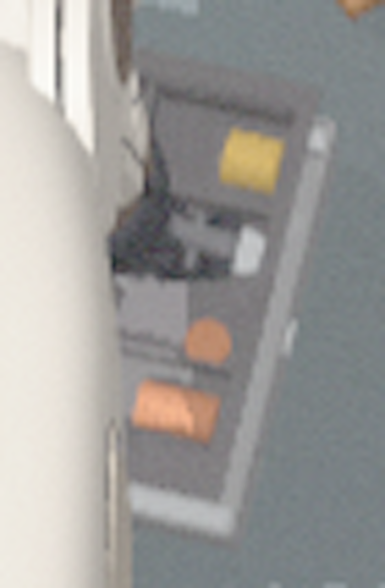

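View pics/c16.png

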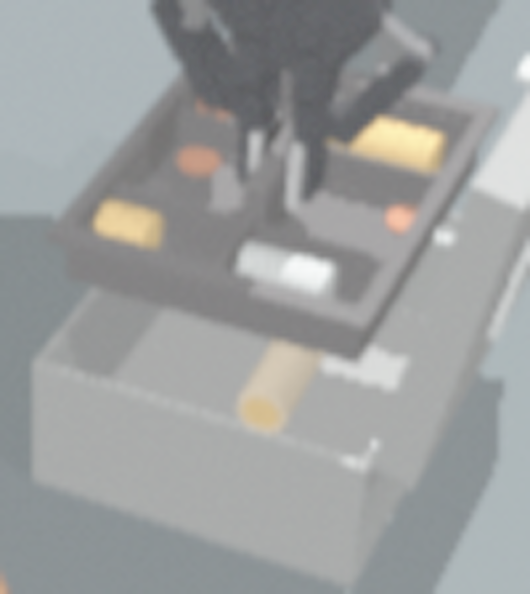

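```bash
python3 - <<'E'
from refine import *
np.set_printoptions(suppress=True,precision=4)
dz=.1253-.0139
t=[.5539,.0027,np.radians(76)];b=[.5528,.004,1.3301]
print("top tray",proj("top",T(t,[[-.074,-.094,.03+dz],[-.074,.094,.03+dz]])),"meas 286.2,169.9 ; 269.5,244.5")
print("top box",proj("top",T(b,[[-.08,-.1,.07],[-.08,.1,.07]])),"288.5 177.7; 270.2 252.3")
# scene corners: order
for nm,p,a,c,z in(("tray",t,.074,.094,.03+dz),("box",b,.08,.1,.07),("boxbase",b,.08,.1,0)):
    q=proj("scene",T(p,[[a,-c,z],[-a,-c,z],[-a,c,z],[a,c,z]]));print(nm,((q-[265,170])*5.3+2).round(0).tolist())
E
```

```text
top tray [[285.6044 170.1731]
 [267.0848 245.6576]] meas 286.2,169.9 ; 269.5,244.5
top box [[288.5844 176.228 ]
 [270.3719 252.2045]] 288.5 177.7; 270.2 252.3
tray [[368.0, 326.0], [46.0, 233.0], [213.0, 33.0], [502.0, 106.0]]
box [[366.0, 467.0], [32.0, 364.0], [202.0, 144.0], [502.0, 224.0]]
boxbase [[353.0, 585.0], [31.0, 480.0], [196.0, 253.0], [486.0, 335.0]]
```

drive_tool(
  targets=[
    {"dp": [1, -1, 5], "angular": [0, 0, 0]},
    {"dp": [0, 0, 10], "angular": [0, 0, 0]},
    {"dp": [0, 0, 13], "angular": [0, 0, 0]},
    {"dp": [0, 0, 12], "angular": [0, 0, 0]},
    {"dp": [0, 0, 10], "angular": [0, 0, 0]},
    {"dp": [0, 0, 7], "angular": [0, 0, 0]},
    {"dp": [0, 0, 4], "angular": [0, 0, 0]},
    {"dp": [0, 0, 0], "angular": [0, 0, 0]},
  ],
)

```text
clock: 20.8
eef_pos: [0.553, 0.0044, 0.0641]
tool_rot: [-0.0, 0.788, 0.616, -0.0]
ft_force: [0.2, 0.2, -4.3]
opening: 0.123
```

```bash
cat > chk.py <<'E'
from plan import *
import sys
k=sys.argv[1]
def g(im,k=.55): return (255*(im/255.)**k).astype(np.uint8)
for n in("top","scene"):
  f=cams.grab_frame(n)[:,:,::-1];cv2.imwrite(f"pics/{n}{k}.png",f)
o=r.get_obs();print(o["clock"],o["eef_pos"],o["opening"],o["ft_force"],o["torque"])
M=q2R(o["tool_rot"]).as_matrix();print("yaw",np.degrees(np.arctan2(M[1,0],M[0,0])),"tilt",M[:2,2])
a=cv2.imread(f"pics/top{k}.png")[155:265,220:300];b=cv2.imread(f"pics/scene{k}.png")[180:290,262:362]
cv2.imwrite(f"pics/chk{k}.png",g(np.hstack([cv2.resize(x,None,fx=4.4,fy=4.4,interpolation=2) for x in(a,b)])))
E
python3 chk.py 13
```

```text
20.9 [0.55347379 0.0044483  0.06467068] 0.12804157024852106 [ 0.06059887 -0.10305458 -5.15499942] [ 0.02925242 -0.00520352 -0.04987231]
yaw 76.00789509389041 tilt [7.96041805e-04 1.63466614e-05]
```

View pics/chk13.png

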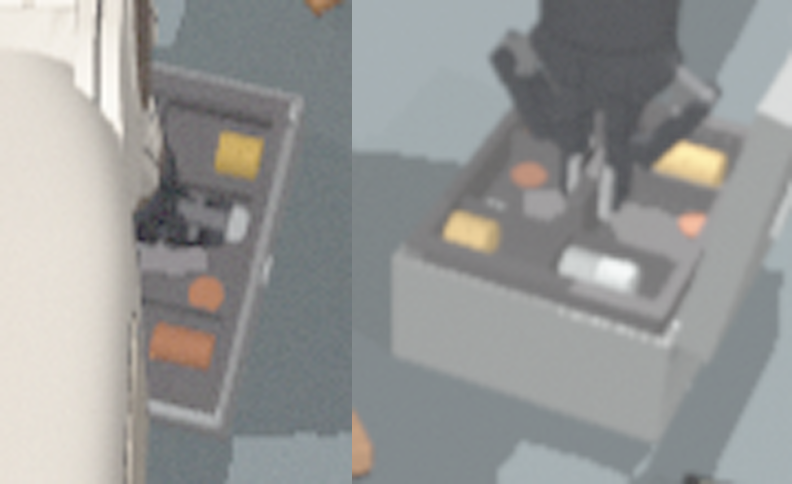

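drive_tool(
  targets=[
    {"dp": [0, 0, 2], "angular": [0, 0, 0]},
    {"dp": [0, 0, 2], "angular": [0, 0, 0]},
    {"dp": [0, 0, 2], "angular": [0, 0, 0]},
    {"dp": [0, 0, 2], "angular": [0, 0, 0]},
    {"dp": [0, 0, 2], "angular": [0, 0, 0]},
    {"dp": [0, 0, 0], "angular": [0, 0, 0]},
    {"dp": [0, 0, 0], "angular": [0, 0, 0]},
    {"dp": [0, 0, 0], "angular": [0, 0, 0]},
  ],
)

```text
clock: 21.9
eef_pos: [0.5532, 0.0044, 0.0544]
tool_rot: [0.0, 0.788, 0.616, 0.0]
ft_force: [-0.0, -0.2, -6.2]
opening: 0.122
```

```bash
python3 chk.py 14
```

```text
22.0 [0.55316797 0.00442055 0.05436577] 0.12525806585872237 [-0.74088456 -0.32943909 -4.51314714] [0.00464196 0.00283838 0.01793448]
yaw 76.00550290634787 tilt [ 1.37988076e-04 -9.67714168e-06]
```

View pics/chk14.png

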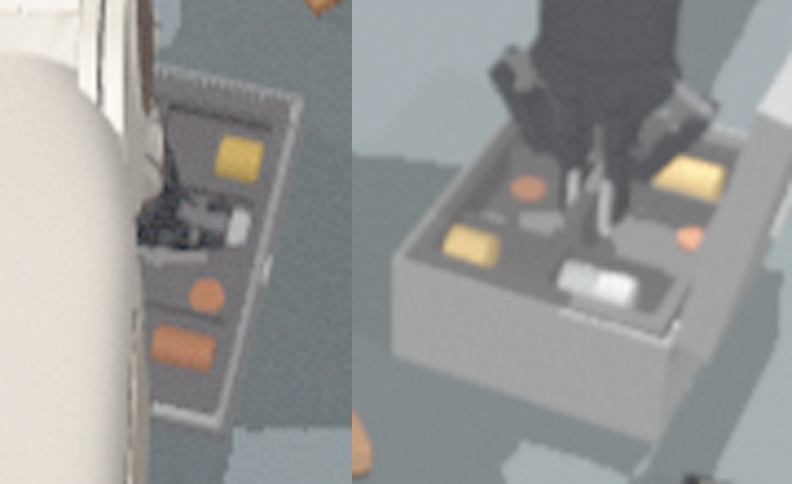

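drive_tool(
  targets=[
    {"dp": [0, 0, 1], "angular": [0, 0, 0]},
    {"dp": [0, 0, 1], "angular": [0, 0, 0]},
    {"dp": [0, 0, 1], "angular": [0, 0, 0]},
    {"dp": [0, 0, 1], "angular": [0, 0, 0]},
    {"dp": [0, 0, 0], "angular": [0, 0, 0]},
    {"dp": [0, 0, 0], "angular": [0, 0, 0]},
    {"dp": [0, 0, 0], "angular": [0, 0, 0]},
    {"dp": [0, 0, 0], "angular": [0, 0, 0]},
  ],
)

```text
clock: 23.0
eef_pos: [0.5531, 0.0044, 0.0503]
tool_rot: [0.0, 0.788, 0.616, 0.0]
ft_force: [0.0, -0.2, -4.8]
opening: 0.123
```

drive_tool(
  targets=[
    {"dp": [0, 0, 1], "angular": [0, 0, 0]},
    {"dp": [0, 0, 0], "angular": [0, 0, 0]},
    {"dp": [0, 0, 0], "angular": [0, 0, 0]},
    {"dp": [0, 0, 0], "angular": [0, 0, 0]},
    {"dp": [0, 0, 0], "angular": [0, 0, 0]},
    {"dp": [0, 0, 0], "angular": [0, 0, 0]},
    {"dp": [0, 0, 0], "angular": [0, 0, 0]},
    {"dp": [0, 0, 0], "angular": [0, 0, 0]},
  ],
)

```text
clock: 24.0
eef_pos: [0.5533, 0.0044, 0.0498]
tool_rot: [0.0, 0.788, 0.616, 0.0]
ft_force: [-2.5, -0.1, 5.5]
opening: 0.127
```

drive_tool(
  targets=[
    {"dp": [0, 0, 0], "angular": [0, 0, 0]},
    {"dp": [0, 0, 0], "angular": [0, 0, 0]},
    {"dp": [0, 0, 0], "angular": [0, 0, 0]},
    {"dp": [0, 0, 0], "angular": [0, 0, 0]},
    {"dp": [0, 0, -3], "angular": [0, 0, 0]},
    {"dp": [0, 0, -10], "angular": [0, 0, 0]},
    {"dp": [0, 0, -25], "angular": [0, 0, 0]},
    {"dp": [0, 0, -40], "angular": [0, 0, 0]},
  ],
  grip=150,
)

```text
clock: 25.0
eef_pos: [0.5521, 0.0044, 0.1275]
tool_rot: [-0.001, 0.788, 0.616, -0.001]
ft_force: [1.1, 0.5, 0.0]
opening: 0.409
```

```bash
python3 chk.py 15
```

```text
25.1 [0.55674946 0.00443824 0.13293661] 0.4133182966735459 [-0.09764974 -0.37920372  0.91386511] [-0.06589205 -0.06910304 -0.04573264]
yaw 76.00544958353062 tilt [1.01583409e-02 5.98181902e-05]
```

View pics/chk15.png

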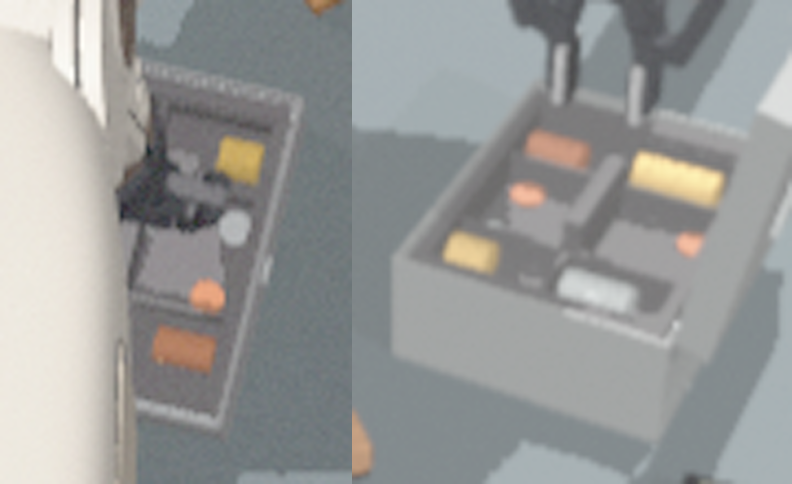

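```bash
cat > lid.py <<'E'
from plan import *
B=np.array([.5530,.0042]);a=np.radians(76.2)
def W(X,Z,Y=0): 
    return (B[0]+X*np.cos(a)-Y*np.sin(a),B[1]+X*np.sin(a)+Y*np.cos(a),Z)
def tip(th,s=.148,h=.011,e=0):
    return W(.08-s*np.cos(th)+(.022+e)*np.sin(th)+h, .07+s*np.sin(th)+(.022+e)*np.cos(th))
E
python3 - <<'E'
from lid import *
o=r.get_obs();print(o["eef_pos"])
print(W(.175,.29),tip(1.75))
plan([((.5545,.0044,.29),106,4),(W(.18,.29),166,6),(W(.18,.205),166.2,3)],start=[.554,.0044,.1275,76])
E
```

```text
[0.55674946 0.00443824 0.13293661]
(np.float64(0.5947433550762516), np.float64(0.1741484989841863), 0.29) (np.float64(0.5861628550793805), np.float64(0.13921496064405217), np.float64(0.21170850691305385))
-- call
[0, 0, -41] -7.5 
[0, 0, -40] -7.5 
[0, 0, -41] -7.5 
[0, 0, -40] -7.5 
[26, 15, 0] -10.0 
[23, 19, 0] -10.0 
[20, 23, 0] -10.0 
[15, 25, 0] -10.0 
-- call
[10, 28, 0] -10.0 
[6, 30, 0] -10.0 
[0, 0, 28] 0.0 
[0, 0, 28] 0.0 
[0, 0, 29] 0.0 
end [0.5958 0.1793 0.2045] 166.0
```

drive_tool(
  targets=[
    {"dp": [0, 0, -41], "angular": [0, 0, -7.5]},
    {"dp": [0, 0, -40], "angular": [0, 0, -7.5]},
    {"dp": [0, 0, -41], "angular": [0, 0, -7.5]},
    {"dp": [0, 0, -45], "angular": [0, 0, -7.5]},
    {"dp": [26, 15, 0], "angular": [0, 0, -10]},
    {"dp": [23, 19, 0], "angular": [0, 0, -10]},
    {"dp": [20, 23, 0], "angular": [0, 0, -10]},
    {"dp": [15, 25, 0], "angular": [0, 0, -10]},
  ],
  grip=255,
  grip_force=40,
)

```text
clock: 26.1
eef_pos: [0.5808, 0.1216, 0.2945]
tool_rot: [0.0, 0.29, 0.957, 0.0]
ft_force: [1.0, -0.6, 0.1]
opening: -0.0
```

drive_tool(
  targets=[
    {"dp": [10, 28, 0], "angular": [0, 0, -10]},
    {"dp": [6, 30, 0], "angular": [0, 0, -10]},
    {"dp": [0, 0, 0], "angular": [0, 0, 0]},
    {"dp": [0, 0, 0], "angular": [0, 0, 0]},
    {"dp": [0, 0, 0], "angular": [0, 0, 0]},
    {"dp": [0, 0, 0], "angular": [0, 0, 0]},
    {"dp": [0, 0, 0], "angular": [0, 0, 0]},
    {"dp": [0, 0, 0], "angular": [0, 0, 0]},
  ],
)

```text
clock: 27.1
eef_pos: [0.5949, 0.179, 0.2944]
tool_rot: [0.0, 0.122, 0.993, 0.0]
ft_force: [0.4, -0.4, -0.0]
opening: -0.001
```

```bash
python3 - <<'E'
from lid import *
for n in("top","scene"):
  f=cams.grab_frame(n)[:,:,::-1];cv2.imwrite(f"pics/{n}16.png",f)
o=r.get_obs();print(o["clock"],o["eef_pos"],o["opening"],o["ft_force"],o["joint_positions"].round(2))
plan([(W(.175,.205),166.2,4)])
E
```

```text
27.2 [0.59485839 0.17920653 0.29434761] 0.003923762826145766 [-0.53014075  0.11359947 -0.1209191 ] [ 0.29  0.49  0.52  1.61  0.   -1.03]
-- call
[0, -1, 22] 0.0 
[-1, -1, 23] 0.0 
[0, -2, 22] 0.0 
[0, -1, 22] 0.0 
end [0.5946 0.1741 0.2053] 165.99
```

View pics/scene16.png

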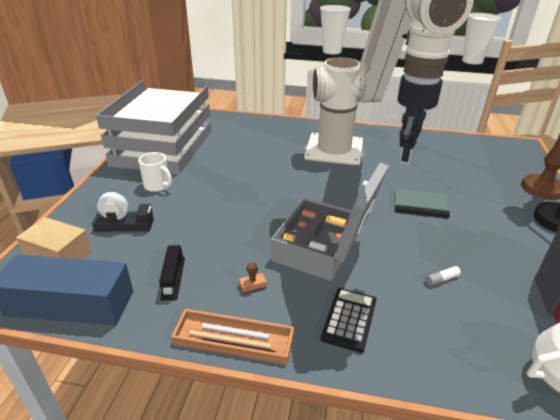

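View pics/top16.png

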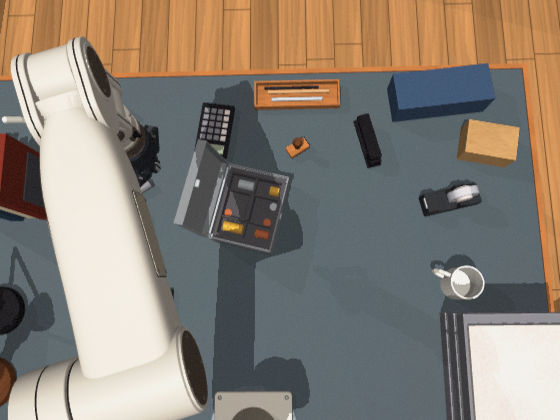

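drive_tool(
  targets=[
    {"dp": [0, 0, 20], "angular": [0, 0, 0]},
    {"dp": [0, 0, 25], "angular": [0, 0, 0]},
    {"dp": [0, 0, 22], "angular": [0, 0, 0]},
    {"dp": [0, 0, 14], "angular": [0, 0, 0]},
    {"dp": [0, 0, 4], "angular": [0, 0, 0]},
    {"dp": [0, 0, 0], "angular": [0, 0, 0]},
    {"dp": [0, 0, 0], "angular": [0, 0, 0]},
    {"dp": [0, 0, 0], "angular": [0, 0, 0]},
  ],
)

```text
clock: 28.2
eef_pos: [0.5953, 0.1794, 0.2101]
tool_rot: [0.001, 0.122, 0.993, 0.0]
ft_force: [-0.7, 0.1, 0.5]
opening: 0.002
```

```bash
python3 - <<'E'
from lid import *
o=r.get_obs();print(o["clock"],o["eef_pos"],o["ft_force"])
segs=[(tip(1.75),166.2,5)]
for th in np.linspace(1.75,.25,31)[1:]: segs.append((tip(th),166.2,1))
plan(segs)
E
```

```text
28.2 [0.59525925 0.1794348  0.21014793] [-0.65607245  0.13339637  0.54982287]
-- call
[0, -8, 0] 0.0 
[0, -8, -1] 0.0 
[-1, -9, 0] 0.0 
[0, -8, 0] 0.0 
[0, -8, -1] 0.0 
[0, -7, -2] 0.0 
[0, -8, -2] 0.0 
[0, -7, -1] 0.0 
-- call
[0, -7, -1] 0.0 
[0, -8, -1] 0.0 
[0, -7, 0] 0.0 
[0, -8, 0] 0.0 
[0, -7, 0] 0.0 
[0, -8, 1] 0.0 
[0, -7, 1] 0.0 
[0, -7, 1] 0.0 
-- call
[0, -8, 2] 0.0 
[0, -7, 2] 0.0 
[0, -7, 3] 0.0 
[0, -7, 3] 0.0 
[0, -6, 3] 0.0 
[0, -7, 4] 0.0 
[0, -6, 3] 0.0 
[0, -7, 5] 0.0 
-- call
[0, -6, 4] 0.0 
[0, -5, 5] 0.0 
[0, -6, 5] 0.0 
[0, -5, 5] 0.0 
[0, -5, 6] 0.0 
[0, -5, 6] 0.0 
[0, -4, 6] 0.0 
[0, -4, 6] 0.0 
-- call
[-1, -4, 7] 0.0 
[0, -3, 6] 0.0 
[0, -3, 7] 0.0 
end [ 0.5423 -0.0413  0.1281] 166.01
```

drive_tool(
  targets=[
    {"dp": [0, -8, 0], "angular": [0, 0, 0]},
    {"dp": [0, -8, -1], "angular": [0, 0, 0]},
    {"dp": [0, -9, 0], "angular": [0, 0, 0]},
    {"dp": [0, -8, 0], "angular": [0, 0, 0]},
    {"dp": [0, -8, -1], "angular": [0, 0, 0]},
    {"dp": [0, -7, -2], "angular": [0, 0, 0]},
    {"dp": [0, -8, -2], "angular": [0, 0, 0]},
    {"dp": [0, -7, -1], "angular": [0, 0, 0]},
  ],
)

```text
clock: 29.2
eef_pos: [0.5795, 0.118, 0.2167]
tool_rot: [0.0, 0.122, 0.993, 0.0]
ft_force: [-0.0, 2.8, 2.1]
opening: -0.007
```

```bash
python3 - <<'E'
from lid import *
for n in("top","scene"):
  f=cams.grab_frame(n)[:,:,::-1];cv2.imwrite(f"pics/{n}17.png",f)
o=r.get_obs();print(o["clock"],o["eef_pos"],o["ft_force"])
cv2.imwrite("pics/c17.png",cv2.resize(cv2.imread("pics/scene17.png")[100:280,250:450],None,fx=3,fy=3,interpolation=2))
E
```

```text
29.3 [0.57951562 0.11705871 0.21659748] [-0.09789213  0.1958467  -0.35976674]
```

View pics/c17.png

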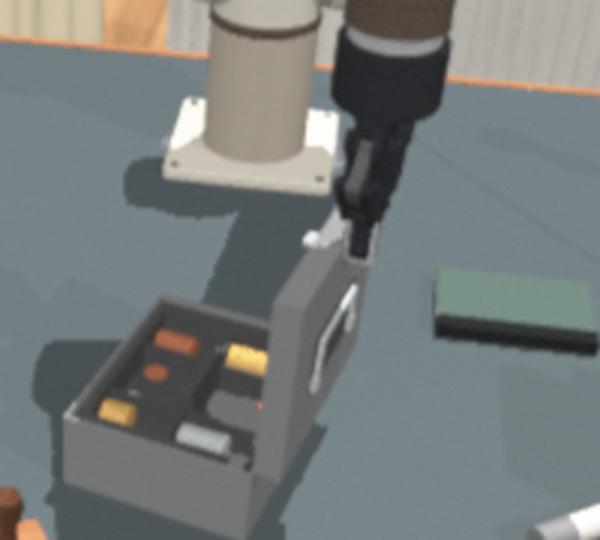

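drive_tool(
  targets=[
    {"dp": [0, -7, -1], "angular": [0, 0, 0]},
    {"dp": [0, -8, -1], "angular": [0, 0, 0]},
    {"dp": [0, -7, 0], "angular": [0, 0, 0]},
    {"dp": [0, -8, 0], "angular": [0, 0, 0]},
    {"dp": [0, -7, 0], "angular": [0, 0, 0]},
    {"dp": [0, -8, 1], "angular": [0, 0, 0]},
    {"dp": [0, -7, 1], "angular": [0, 0, 0]},
    {"dp": [0, -7, 1], "angular": [0, 0, 0]},
  ],
)

```text
clock: 30.3
eef_pos: [0.5652, 0.0604, 0.2151]
tool_rot: [-0.0, 0.122, 0.993, -0.0]
ft_force: [0.5, 0.6, -0.9]
opening: 0.0
```

drive_tool(
  targets=[
    {"dp": [0, -8, 2], "angular": [0, 0, 0]},
    {"dp": [0, -7, 2], "angular": [0, 0, 0]},
    {"dp": [0, -7, 3], "angular": [0, 0, 0]},
    {"dp": [0, -7, 3], "angular": [0, 0, 0]},
    {"dp": [0, -6, 3], "angular": [0, 0, 0]},
    {"dp": [0, -7, 4], "angular": [0, 0, 0]},
    {"dp": [0, -6, 3], "angular": [0, 0, 0]},
    {"dp": [0, -7, 5], "angular": [0, 0, 0]},
  ],
)

```text
clock: 31.3
eef_pos: [0.552, 0.0071, 0.19]
tool_rot: [0.0, 0.122, 0.993, -0.0]
ft_force: [0.0, 1.0, 0.4]
opening: -0.004
```

```bash
python3 - <<'E'
from lid import *
for n in("top","scene"):
  f=cams.grab_frame(n)[:,:,::-1];cv2.imwrite(f"pics/{n}18.png",f)
o=r.get_obs();print(o["clock"],o["eef_pos"],o["ft_force"])
cv2.imwrite("pics/c18.png",cv2.resize(cv2.imread("pics/scene18.png")[100:280,250:450],None,fx=3,fy=3,interpolation=2))
segs=[]
for th in np.linspace(.7,0,17)[1:]: segs.append((tip(th),166.2,1))
print(tip(.7)); plan(segs)
E
```

```text
31.4 [0.55157721 0.00657295 0.18947784] [-0.39595064 -0.34810053  0.56549248]
(np.float64(0.5510860422194226), np.float64(-0.0035922402579781883), np.float64(0.18217074583143703))
-- call
[-2, -15, 12] -0.5 
[0, -4, 4] 0.0 
[0, -5, 5] 0.0 
[0, -4, 5] 0.0 
[0, -4, 5] 0.0 
[0, -4, 6] 0.0 
[0, -3, 5] 0.0 
[0, -3, 6] 0.0 
-- call
[0, -3, 6] 0.0 
[0, -3, 6] 0.0 
[0, -3, 6] 0.0 
[0, -2, 6] 0.0 
[0, -2, 6] 0.0 
[0, -1, 7] 0.0 
[0, -2, 6] 0.0 
[0, -1, 6] 0.0 
end [ 0.5396 -0.0512  0.0925] 166.45
```

View pics/c18.png

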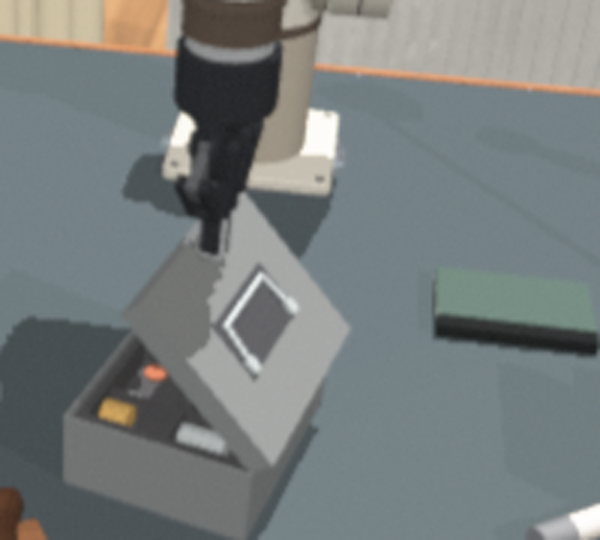

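drive_tool(
  targets=[
    {"dp": [0, -6, 5], "angular": [0, 0, 0]},
    {"dp": [0, -6, 5], "angular": [0, 0, 0]},
    {"dp": [0, -5, 5], "angular": [0, 0, 0]},
    {"dp": [0, -5, 5], "angular": [0, 0, 0]},
    {"dp": [0, -5, 5], "angular": [0, 0, 0]},
    {"dp": [0, -4, 5], "angular": [0, 0, 0]},
    {"dp": [0, -4, 6], "angular": [0, 0, 0]},
    {"dp": [0, -3, 6], "angular": [0, 0, 0]},
  ],
)

```text
clock: 32.4
eef_pos: [0.5427, -0.0297, 0.1479]
tool_rot: [-0.0, 0.122, 0.993, -0.0]
ft_force: [-0.2, 0.4, 1.9]
opening: 0.002
```

```bash
python3 - <<'E'
from lid import *
o=r.get_obs();print(o["clock"],o["eef_pos"],o["ft_force"])
p=o["eef_pos"];X=(p[:2]-B)@[np.cos(a),np.sin(a)];print("X",X,"Y",(p[:2]-B)@[-np.sin(a),np.cos(a)])
for th in(.5,.4,.3,.2,.1,0):
  t=tip(th);print(th,t,(np.array(t[:2])-B)@[np.cos(a),np.sin(a)])
E
```

```text
32.4 [ 0.54268685 -0.02973091  0.14787644] [-0.23957705  0.37017917  1.89058599]
X -0.035411497311435426 Y 0.0019217987645416689
0.5 (np.float64(0.5462411885157349), np.float64(-0.023316951250557896), np.float64(0.16026179607501026)) -0.02833485731048269
0.4 (np.float64(0.5442339375156694), np.float64(-0.0314890134607589), np.float64(0.14789725652974375)) -0.03674982358163668
0.3 (np.float64(0.542531158733082), np.float64(-0.03842148684901986), np.float64(0.13475439334664158)) -0.043888355844040224
0.2 (np.float64(0.5411498657707046), np.float64(-0.04404510443281631), np.float64(0.12096452567017639)) -0.049679128243012405
0.1 (np.float64(0.5401038600512224), np.float64(-0.048303676884171816), np.float64(0.10666543729984714)) -0.05406428129491761
0 (np.float64(0.539403592918021), np.float64(-0.05115465395484925), np.float64(0.092)) -0.05699999999999999
```

drive_tool(
  targets=[
    {"dp": [0, -4, 5], "angular": [0, 0, 0]},
    {"dp": [0, -3, 5], "angular": [0, 0, 0]},
    {"dp": [0, -3, 5], "angular": [0, 0, 0]},
    {"dp": [0, -3, 5], "angular": [0, 0, 0]},
    {"dp": [0, -2, 5], "angular": [0, 0, 0]},
    {"dp": [0, -2, 5], "angular": [0, 0, 0]},
    {"dp": [0, -2, 4], "angular": [0, 0, 0]},
    {"dp": [0, -1, 4], "angular": [0, 0, 0]},
  ],
)

```text
clock: 33.4
eef_pos: [0.5379, -0.049, 0.1101]
tool_rot: [-0.0, 0.122, 0.993, -0.0]
ft_force: [-0.5, 0.8, 0.1]
opening: 0.003
```

drive_tool(
  targets=[
    {"dp": [0, -1, 3], "angular": [0, 0, 0]},
    {"dp": [0, -1, 3], "angular": [0, 0, 0]},
    {"dp": [0, 0, 3], "angular": [0, 0, 0]},
    {"dp": [0, 0, 2], "angular": [0, 0, 0]},
    {"dp": [0, 0, 2], "angular": [0, 0, 0]},
    {"dp": [0, 0, 1], "angular": [0, 0, 0]},
    {"dp": [0, 0, 0], "angular": [0, 0, 0]},
    {"dp": [0, 0, 0], "angular": [0, 0, 0]},
  ],
)

```text
clock: 34.4
eef_pos: [0.5375, -0.0506, 0.0963]
tool_rot: [-0.0, 0.122, 0.993, 0.0]
ft_force: [-0.6, -1.5, -0.5]
opening: 0.001
```

```bash
python3 - <<'E'
from lid import *
for n in("top","scene"):
  f=cams.grab_frame(n)[:,:,::-1];cv2.imwrite(f"pics/{n}19.png",f)
o=r.get_obs();print(o["clock"],o["eef_pos"],o["ft_force"])
cv2.imwrite("pics/c19.png",cv2.resize(cv2.imread("pics/scene19.png")[100:280,250:450],None,fx=3,fy=3,interpolation=2))
E
```

```text
34.5 [ 0.53755523 -0.05058756  0.09632187] [0.20468132 0.59229153 0.66154092]
```

View pics/c19.png

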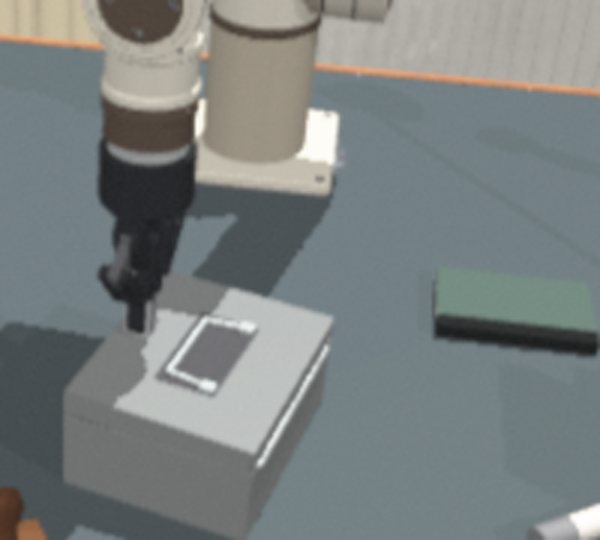

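drive_tool(
  targets=[
    {"dp": [0, 0, 1], "angular": [0, 0, 0]},
    {"dp": [0, 0, 1], "angular": [0, 0, 0]},
    {"dp": [0, 0, 1], "angular": [0, 0, 0]},
    {"dp": [0, 0, 0], "angular": [0, 0, 0]},
    {"dp": [0, 0, 1], "angular": [0, 0, 0]},
    {"dp": [0, 0, 0], "angular": [0, 0, 0]},
    {"dp": [0, 0, 0], "angular": [0, 0, 0]},
    {"dp": [0, 0, 0], "angular": [0, 0, 0]},
  ],
)

```text
clock: 35.5
eef_pos: [0.5375, -0.0506, 0.0923]
tool_rot: [-0.0, 0.122, 0.993, 0.0]
ft_force: [-0.1, -0.8, -0.1]
opening: -0.001
```

drive_tool(
  targets=[
    {"dp": [0, 0, 1], "angular": [0, 0, 0]},
    {"dp": [0, 0, 0], "angular": [0, 0, 0]},
    {"dp": [0, 0, 0], "angular": [0, 0, 0]},
    {"dp": [0, 0, 0], "angular": [0, 0, 0]},
    {"dp": [0, 0, 0], "angular": [0, 0, 0]},
    {"dp": [0, 0, 0], "angular": [0, 0, 0]},
    {"dp": [0, 0, 0], "angular": [0, 0, 0]},
    {"dp": [0, 0, 0], "angular": [0, 0, 0]},
  ],
)

```text
clock: 36.5
eef_pos: [0.5377, -0.0506, 0.0921]
tool_rot: [0.0, 0.122, 0.993, 0.0]
ft_force: [-1.8, 0.8, 5.6]
opening: -0.0
```

drive_tool(
  targets=[
    {"dp": [0, 0, 1], "angular": [0, 0, 0]},
    {"dp": [0, 0, 0], "angular": [0, 0, 0]},
    {"dp": [0, 0, 0], "angular": [0, 0, 0]},
    {"dp": [0, 0, 0], "angular": [0, 0, 0]},
    {"dp": [0, 0, 0], "angular": [0, 0, 0]},
    {"dp": [0, 0, 0], "angular": [0, 0, 0]},
    {"dp": [0, 0, 0], "angular": [0, 0, 0]},
    {"dp": [0, 0, 0], "angular": [0, 0, 0]},
  ],
)

```text
clock: 37.5
eef_pos: [0.5377, -0.0507, 0.092]
tool_rot: [0.001, 0.122, 0.993, 0.0]
ft_force: [-4.4, -0.8, 10.2]
opening: 0.0
```

Hard stop at 92 mm; the lid is shut. Retreat.

drive_tool(
  targets=[
    {"dp": [0, 0, -3], "angular": [0, 0, 0]},
    {"dp": [0, 0, -10], "angular": [0, 0, 0]},
    {"dp": [0, 0, -25], "angular": [0, 0, 0]},
    {"dp": [0, 0, -40], "angular": [0, 0, 0]},
    {"dp": [0, 0, -40], "angular": [0, 0, 0]},
    {"dp": [40, 0, -20], "angular": [0, 0, 0]},
    {"dp": [50, 0, 0], "angular": [0, 0, 0]},
    {"dp": [50, 0, 0], "angular": [0, 0, 0]},
  ],
)

```text
clock: 38.5
eef_pos: [0.4007, -0.0165, 0.2289]
tool_rot: [0.001, 0.122, 0.993, 0.0]
ft_force: [0.8, 1.0, -0.6]
opening: -0.001
```

drive_tool(
  targets=[
    {"dp": [20, 0, 0], "angular": [0, 0, 0]},
    {"dp": [0, 0, 0], "angular": [0, 0, 0]},
    {"dp": [0, 0, 0], "angular": [0, 0, 0]},
    {"dp": [0, 0, 0], "angular": [0, 0, 0]},
    {"dp": [0, 0, 0], "angular": [0, 0, 0]},
    {"dp": [0, 0, 0], "angular": [0, 0, 0]},
    {"dp": [0, 0, 0], "angular": [0, 0, 0]},
    {"dp": [0, 0, 0], "angular": [0, 0, 0]},
  ],
)

```text
clock: 39.5
eef_pos: [0.3823, -0.012, 0.2283]
tool_rot: [-0.0, 0.122, 0.993, 0.0]
ft_force: [-0.2, 0.3, -0.8]
opening: 0.003
```

```bash
python3 - <<'E'
from lid import *
for n in("top","scene"):
  f=cams.grab_frame(n)[:,:,::-1];cv2.imwrite(f"pics/{n}20.png",f)
o=r.get_obs();print(o["clock"],o["eef_pos"],o["ft_force"])
im=cv2.imread("pics/scene20.png");q=proj("scene",[W(.08,.092,.1),W(.08,.092,-.1),W(-.08,.092,-.1),W(-.08,.092,.1)]);print(q.round(1).tolist())
c=cv2.resize(im[170:290,250:390],None,fx=5,fy=5,interpolation=2);cv2.imwrite("pics/c20b.png",c.copy())
cv2.polylines(c,[np.round(((q-[250,170])*5+2)).astype(int)],True,(0,255,0),1);cv2.imwrite("pics/c20.png",c)
E
```

```text
39.6 [ 0.38230603 -0.01194026  0.228334  ] [0.26988917 0.73581004 0.20489197]
[[360.5, 204.9], [334.7, 250.5], [270.6, 231.1], [303.2, 190.0]]
```

View pics/c20.png

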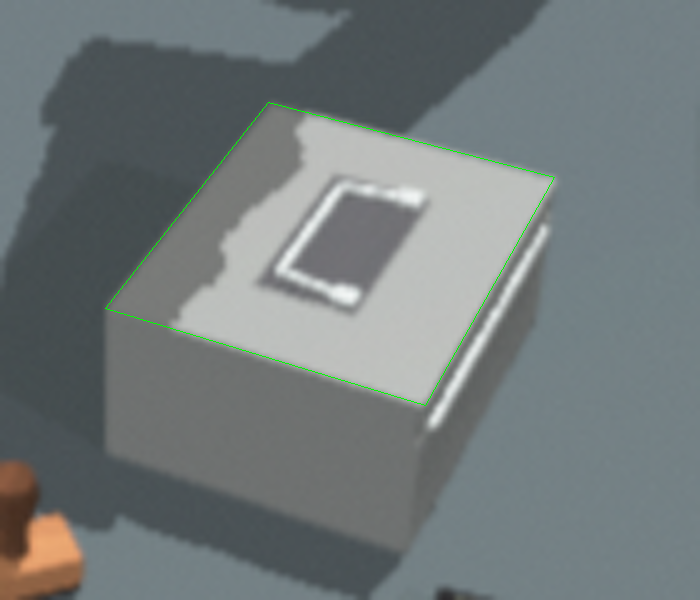

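View pics/scene20.png

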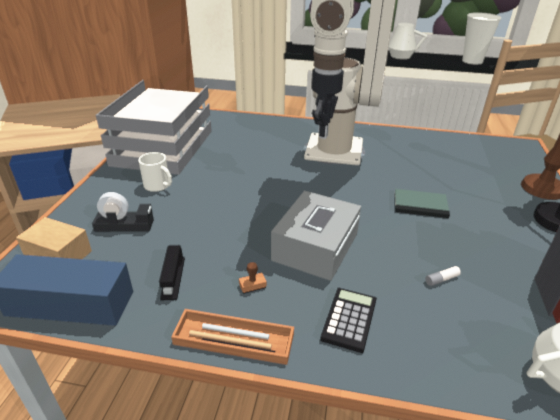

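The lid outline matches the shut pose exactly, and the other desk things are where they were. Handing in.

```bash
python3 -c "
from station import r
print(r.finish_job())"
```

```text
the job is handed in; nothing more can be done
None
```

The cash box is packed and shut, and I handed the job in at about 40 s of the 72 s allowed.

- **Roll:** I gripped it across its length and lowered it until it touched the box floor (about 5 N). After I opened the gripper, the pictures showed it lying near the middle of the box.
- **Tray:** I lifted it level by its rib and checked it against the box in both cameras. It touched its ledges at 35.9 mm above the box's underside, against the expected 36 mm. The pictures then showed it level, with the coins still in it.
- **Lid:** I pushed it from behind with the closed fingers, then down in small steps at the end. It came to a firm stop at 92 mm with about 10 N on it. After I moved the arm away, the shut-lid outline matched the picture to about a pixel.
- **Other desk things:** in the last picture they look unmoved by eye. I took no measurements of them.

No final check failed. Two earlier readings disagreed: an automatic edge fit of the tray and box positions was unreliable, so I used fits from hand-picked corners in the top camera. The scene camera agreed with those to about 1 to 1.5 pixels.

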